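# Return the sample box and thread the freezer rack's lock rod

### The arm

A 6-joint arm with a two-finger parallel gripper is mounted at the origin on the work surface. World frame = base frame: x ahead of the robot, y to its left, z up, the work surface at z = 0. Lengths are in m, angles in rad, forces in N, time in s.
With the tool pointing down it reaches from about 0.35 to 0.85 m from the base axis. Payload 8.1 kg.
Tool frame: the origin (TCP) lies at the very end of the fingers, on their centre line; the grasp point (between the pads) lies 19 mm behind it; z points along the fingers, x is the direction in which the jaws open and shut, and the axes are right-handed (so a half turn about z gives the same grasp; the last joint's range is limited). The gripper opens to 85 mm and grips with 20 to 120 N. Pads are 22 mm wide; open, the fingers measure 114 mm over their backs; the gripper's body (76 mm by 85 mm) begins 54 mm behind the grasp point. The pads swing forward as they close: fully open they stand 13 mm farther back than shut.
Start: joints at [-1.433, 0.13, 1.488, -0, 1.523, -0.085], TCP at [0.133, -0.585, 0.21] pointing down, gripper open.
Joint ranges: [-2.96, 2.96], [-0.89, 2.26], [0.02, 2.5], [-1.34, 4.48], [0, 2.73], [-2.66, 2.66]. Speed limits (rad/s): [2.39, 2.39, 2.79, 3.14, 3.14, 3.14].

### API

Orientations are given as [roll, pitch, yaw] about the fixed x, y, z axes, in that order (R = Rz(yaw) Ry(pitch) Rx(roll)).
In Python, from rig import read_state, camera, hand_in gives the robot as it stands.
- The arm moves only by the tool move_arm, never from a script. Its argument "targets" is text: rows parted by semicolons, each of 6 numbers parted by spaces: the shift along the tool's x, y, z in mm, then the turn, a rotation vector about the tool's x, y, z in degrees. In form: tx ty tz wx wy wz; .... A call has 1 to 20 rows; each row is the pose to reach, as a shift and turn from the pose commanded when the call began, along the tool's axes at that moment; what a row does not reach only later rows make up. A row lasts 1/12 s, in which the tool goes at most 41.7 mm and 7.16 degrees, less where a joint would pass 70% of its speed; a pose out of reach is approached as far as the arm can. A call with a gripper value outside its range is refused whole. "gripper" is the closure, from 0 (fully open) to 1 (shut), set as the call begins (left out, the last holds). The fingers move at their own pace and stop on an object; the grip force is fixed at half the most. Time passes only in rows, so rows that repeat a pose let the fingers close. It gives the time, the measured TCP pose, the force and the opening at its end, in the units of the state.
- read_state(): the state, without advancing time (a new reading comes with each control period).
- camera(name): name is "side" or "top"; returns a dict with "color" (384x512x3 uint8, red, green, blue), "intrinsics" (3x3 intrinsics, pixels), "xyz" and "attitude" of the camera in the world. Camera axes: x right, y down, z forward; pixel columns grow to the right and rows downward; lengths in m; the calibration is good to about 2 mm. A picture is of the moment at which its call begins. There is no depth.
- hand_in(): hands the job in, once; it reports no verdict.
The state is a dict: "time_s": time; "qpos": joint angles; "dq": joint speeds; "effort": joint torques, N m; "tcp_pos": TCP position; "eef_rot": TCP orientation; "ft_force": force on the tool from outside, world axes, zero at the start; "moment": the same for the moment, N m; "grip_width": opening from 0.0 (shut) to 1.0 (fully open).
Only numpy, scipy, OpenCV 4.12 (cv2) and the standard library are available. Lean on these libraries where they do the work, as an engineer would, in place of code of your own. Each camera call takes 0.05 s, during which the arm holds its last target.

### The job

Put the yellow sample box back, standing flat on the floor of the freezer rack's empty bay that has the yellow label, and let go of it. Then take the lock rod by its red grip and thread it, entering at the flared mouths, through the near brass guide and then the far one, until its tip shows clearly (about 1 to 2 cm) beyond the far guide, and finish still holding it there level by its grip, red grip upright, ready for a colleague to clip it. Leave the green box in its bay, and the blue box and the wash bottle where they stand.

Things in the scene. Friction and masses are not known exactly. Their poses are not given: they have to be found in the camera images.
- yellow_box_mid (a point): centre of the loose yellow sample box (plastic, about 90 g), 56 mm along its own x, 36 mm along y, 56 mm high; it stands upright on the bench with its centre 28 mm up. Grasp it from above across its 56 mm (fingers closing along its x) near the top.
- bay_yellow_floor (a point): centre of the floor of the yellow-labelled bay (yellow floor, yellow tabs outside its side walls), 6 mm above the bench. Axes as the rack's. Inside it is 64 mm (x) by 44 mm (y). The box goes in with its x along the bay's x, either way round. Which of the three bays is the yellow one changes; the blue-labelled bay is also empty.
- guide_near (a point): centre of the first brass guide, 72 mm above the bench, on the rack's mid line. Its y is the bore's axis, level, pointing to the far guide; z up. It runs from -8 mm (flared mouth, 26 mm wide inside, where the rod enters) to +8 mm along y; flare 6 mm deep, then a 15 mm bore; outside 23 mm, 34 mm at the mouth. The guides' axis passes above the seated boxes.
- guide_far (a point): centre of the second, equal guide, 172 mm further along the same axis (y of guide_near), mouth again on its -y side; its exit face is at +8 mm.
- rod_grip (a point): grasp point of the lock rod's red grip, a plastic block 16 mm wide (own x), 30 mm long (y), 58 mm tall (z); the point is in its middle, 14 mm below its top. The steel rod, 10 mm in diameter, is fixed to the block and runs along +y of this frame, its axis 26 mm below this point. About 110 g in all. It starts level in a grey rest, grip upright.
- rod_tip (a point): tip of the lock rod (tapered over the last 7 mm), on the rod's axis, 235 mm in +y from the middle of the grip and 26 mm below rod_grip.
- green_box_mid (a point): centre of an equal sample box, green, standing in the green-labelled bay of the rack. Leave it.
- blue_box_mid (a point): centre of an equal sample box, blue, standing on the bench beyond the far end of the rack. Leave it.
- wash_bottle: white bottle with red cap, 60 mm in diameter, 170 mm high, standing on the bench; origin at the centre of its underside. Leave it.
- rack: aluminium freezer rack lying on its back, fixed; origin at the centre of its underside, y along its row of three bays (48 mm apart) from the near guide to the far one, x across, z up. Side walls (at +-34 mm in x, 4 mm thick) reach 22 mm above the bench, the dividers between bays (4 mm thick) 34 mm, seated boxes 62 mm.
- rod_rest: grey fixed rest that the rod lies in along its y, rod axis 40 mm above the bench; 50 by 230 mm, origin at the centre of its underside. Its cheeks beside the grip reach 30 mm above the bench, the fork near the rod tip 47 mm. Lift the rod straight up to take it out.
- lock_rod: the lock rod with its red grip as a whole; origin at the centre of the grip's underside, 44 mm below rod_grip, same axes.

How it is judged:
By the outcome, as a careful person would: the job done as asked, in the order asked, and still so for the second after the job is handed in, while the arm keeps its last pose, push and grip.
It also fails if it takes over 62 s, if anything falls off the work surface, if the arm or the gripper's body presses on something with over 40 N, if the wrist force passes 120 N, or if a joint passes its speed limit or range.

## Working session

There is one attempt and no reset: what is moved stays moved. The work goes in short steps, Python scripts to look and compute and a tool call to move; the robot and the scene stay as the last step left them, time stands still between calls to the robot, and variables do not carry over. Pictures are saved under pics/ and viewed, and the job is handed in when it is done.

Besides the shell and the picture viewer there is one more tool, called after ">>>" by a JSON object that holds its "op" and its "data", one argument or row to a line. move_arm: Moves the arm, as the interface text tells. Its arguments: {"type":"object","properties":{"targets":{"type":"string"},"gripper":{"type":"number"}},"required":["targets"]}

```bash
mkdir -p pics; ls
python3 - <<'E'
from rig import read_state,camera
import cv2,numpy as np
np.set_printoptions(precision=4,suppress=True)
print(read_state())
for n in("side","top"):
    c=camera(n); cv2.imwrite(f"pics/{n}0.png",c["color"][:,:,::-1]); print(n,c["intrinsics"],c["xyz"],c["attitude"])
E
```

```text
pics
{'time_s': 0.0, 'qpos': array([-1.4334,  0.1312,  1.4893, -0.    ,  1.523 , -0.0854]), 'dq': array([ 0.0009,  0.0011, -0.0012,  0.0004,  0.0009,  0.0003]), 'effort': array([ -0.0018, -56.94  , -50.0547,  -0.0006,   0.0144,   0.    ]), 'tcp_pos': array([ 0.1325, -0.5846,  0.2088]), 'eef_rot': array([-3.1414,  0.0019, -1.348 ]), 'ft_force': array([-0.9767,  0.5385,  0.7266]), 'moment': array([ 0.0051,  0.0321, -0.0051]), 'grip_width': 1.0019134081798777}
side [[394.4652   0.     255.6439]
 [  0.     394.4652 183.1079]
 [  0.       0.       1.    ]] [0.2361 0.732  0.7156] [-2.2944  0.0219 -2.6921]
top [[439.459    0.     257.2457]
 [  0.     439.459  193.2021]
 [  0.       0.       1.    ]] [0.4808 0.0772 1.1474] [-3.081   0.0291 -1.566 ]
```

View pics/side0.png

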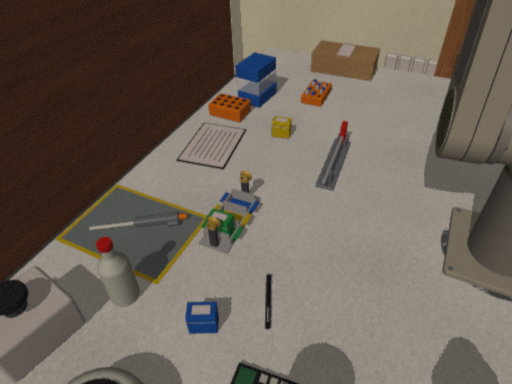

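View pics/top0.png

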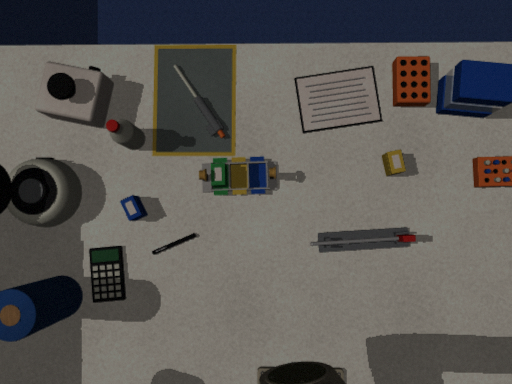

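```bash
cat > h.py <<'E'
import numpy as np,cv2
from scipy.spatial.transform import Rotation as R
from scipy.optimize import least_squares
np.set_printoptions(precision=4,suppress=True)
CAM={}
def setcam(n,c): CAM[n]=(np.array(c["intrinsics"]),np.array(c["xyz"]),R.from_euler('xyz',c["attitude"]).as_matrix())
def proj(n,p):
    K,t,M=CAM[n]; q=(np.atleast_2d(p)-t)@M; q=q@K.T; return q[:,:2]/q[:,2:]
def ray(n,uv):
    K,t,M=CAM[n]; d=M@np.linalg.solve(K,[uv[0],uv[1],1]); return t,d
def atz(n,uv,z):
    t,d=ray(n,uv); return t+d*(z-t[2])/d[2]
def tri(a,b): # a side uv, b top uv
    t1,d1=ray("side",a);t2,d2=ray("top",b)
    d1=d1/np.linalg.norm(d1);d2=d2/np.linalg.norm(d2)
    s=np.linalg.lstsq(np.c_[d1,-d2],t2-t1,rcond=None)[0]
    p=t1+s[0]*d1;q=t2+s[1]*d2
    return (p+q)/2,np.linalg.norm(p-q)
setcam("side",dict(intrinsics=[[394.4652,0,255.6439],[0,394.4652,183.1079],[0,0,1]],xyz=[0.2361,0.732,0.7156],attitude=[-2.2944,0.0219,-2.6921]))
setcam("top",dict(intrinsics=[[439.459,0,257.2457],[0,439.459,193.2021],[0,0,1]],xyz=[0.4808,0.0772,1.1474],attitude=[-3.081,0.0291,-1.566]))
def crop(img,x0,y0,x1,y1,f,out):
    c=cv2.resize(img[y0:y1,x0:x1],None,fx=f,fy=f,interpolation=cv2.INTER_CUBIC)
    for x in range((x0+9)//10*10,x1,10):
        cv2.line(c,(int((x-x0+.5)*f),0),(int((x-x0+.5)*f),6),(255,0,255),1); 
        if x%20==0: cv2.putText(c,str(x),(int((x-x0+.5)*f)-10,18),0,.4,(255,0,255),1)
    for y in range((y0+9)//10*10,y1,10):
        cv2.line(c,(0,int((y-y0+.5)*f)),(6,int((y-y0+.5)*f)),(255,0,255),1)
        cv2.putText(c,str(y),(8,int((y-y0+.5)*f)+4),0,.4,(255,0,255),1)
    cv2.imwrite(out,c)
E
python3 - <<'E'
from h import *
s=cv2.imread("pics/side0.png");t=cv2.imread("pics/top0.png")
crop(t,190,140,290,210,8,"pics/t_rack.png")
crop(t,300,140,440,260,5.7,"pics/t_rod.png")
crop(s,190,160,270,255,6,"pics/s_rack.png")
crop(s,260,100,360,200,6,"pics/s_rod.png")
E
```

```text
(no output)
```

View pics/t_rack.png

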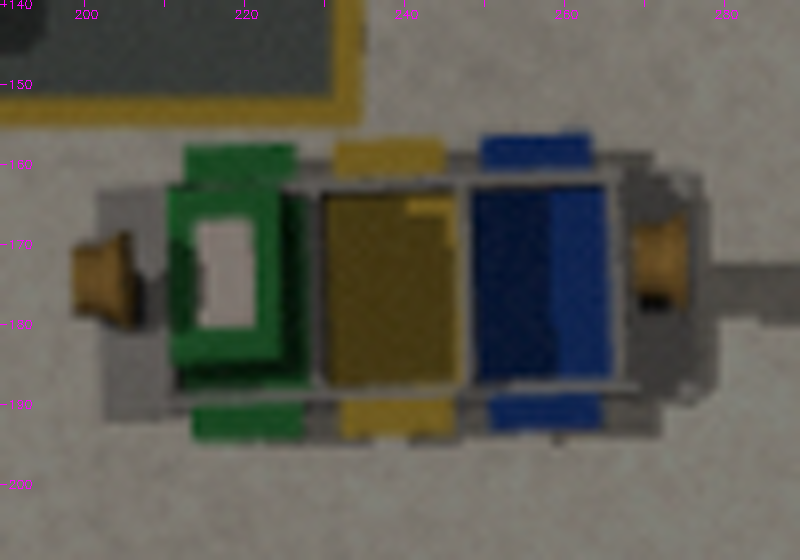

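View pics/t_rod.png

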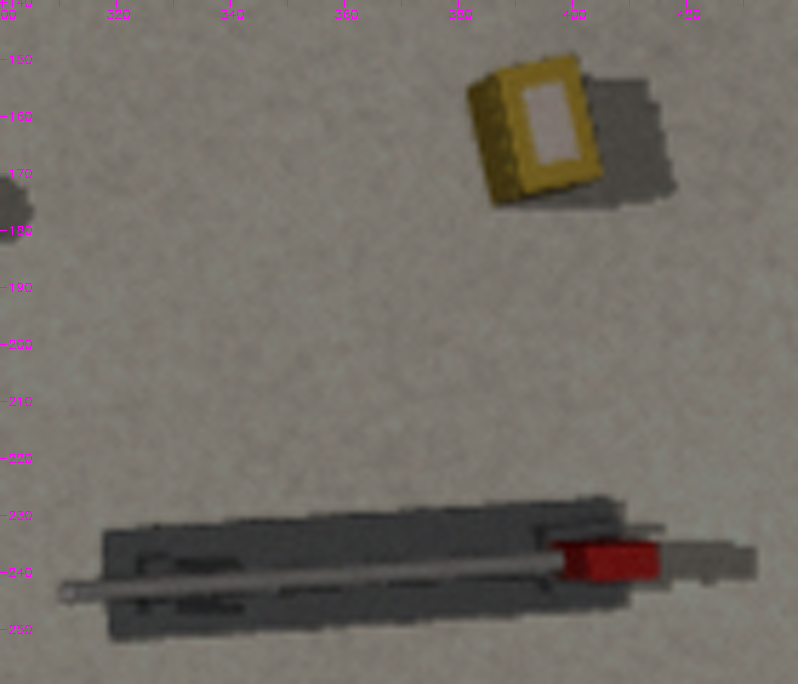

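View pics/s_rack.png

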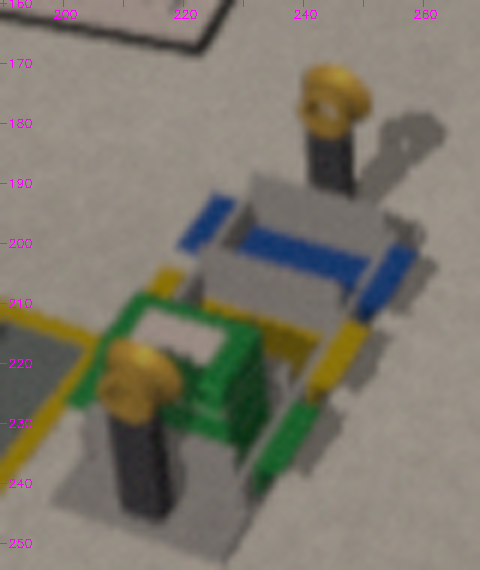

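View pics/s_rod.png

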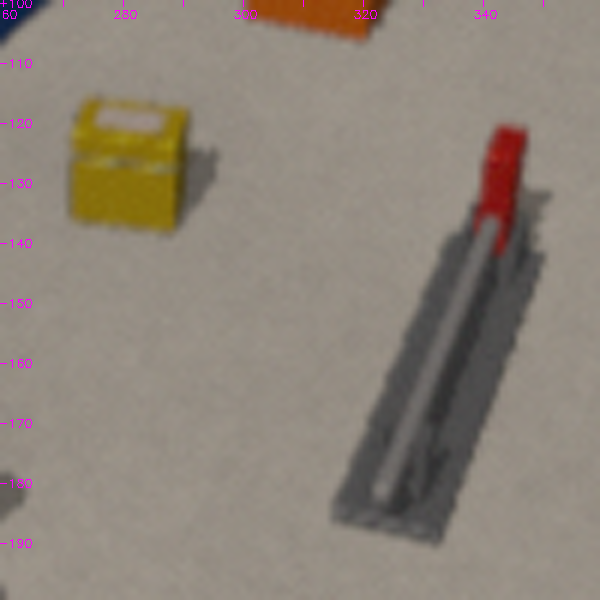

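```bash
cat > fit.py <<'E'
from h import *
def T(p,P):  # p=[x,y,yaw], P Nx3
    c,s=np.cos(p[2]),np.sin(p[2]); P=np.atleast_2d(P)
    return np.c_[p[0]+c*P[:,0]-s*P[:,1],p[1]+s*P[:,0]+c*P[:,1],P[:,2]]
def fit(obs,p0):
    # obs: list of (cam,local xyz,u,v,w)
    def f(p): 
        return np.concatenate([(proj(c,T(p,P))[0]-[u,v])*w for c,P,u,v,w in obs])
    r=least_squares(f,p0); return r.x,r.fun.reshape(-1,2)
mm=1e-3
E
python3 - <<'E'
from fit import *
m=.086
obs=[("top",(0,-m-.008,.072),275.4,172.0,1),("top",(0,-m+.008,.072),268.75,171.6,1),("top",(0,m-.008,.072),205.75,174.5,1),("top",(0,m+.008,.072),198.9,174.25,1),
("side",(0,-m+.008,.072),244.2,177.5,.5),("side",(0,m+.008,.072),210.3,224.8,.5)]
for k in ("top","side",None):
    p,r=fit([o for o in obs if k is None or o[0]==k],[.5,.1,0]); print(k,p); print(r)
E
```

```text
top [0.5954 0.1586 0.038 ]
[[-0.1015 -0.2902]
 [ 0.0382  0.3453]
 [-0.1656 -0.2688]
 [ 0.2297  0.2146]]
side [0.5987 0.1537 0.0229]
[[-0.0461  0.1631]
 [ 0.0413 -0.1231]]
None [0.5956 0.1583 0.0359]
[[ 0.026  -0.3067]
 [ 0.1651  0.3154]
 [-0.0426 -0.4284]
 [ 0.3524  0.0418]
 [-0.1061  0.8222]
 [ 0.3433  0.8726]]
```

```bash
cat > draw.py <<'E'
from fit import *
def box(x0,x1,y0,y1,z): return [(x0,y0,z),(x1,y0,z),(x1,y1,z),(x0,y1,z)]
def circ(y,r,z=.072): a=np.linspace(0,2*np.pi,24,endpoint=False); return [(r*np.cos(t),y,z+r*np.sin(t)) for t in a]
def rackpolys():
    L=[]
    for i in(-1,0,1): L.append((box(-.032,.032,.048*i-.022,.048*i+.022,.034),(0,0,255)));L.append((box(-.032,.032,.048*i-.022,.048*i+.022,.006),(255,255,0)))
    L.append((box(-.036,.036,-.074,.074,.022),(0,255,0)))
    for g in(-.086,.086):
        L.append((circ(g-.008,.017),(255,0,255)));L.append((circ(g+.008,.0115),(255,255,255)));L.append((circ(g+.008,.0075),(255,255,255)))
    return L
def cube(sx,sy,z0,z1): return [(box(-sx/2,sx/2,-sy/2,sy/2,z1),(0,0,255)),(box(-sx/2,sx/2,-sy/2,sy/2,z0),(255,0,255))]
def over(cam,img,items,win,f,out):
    x0,y0,x1,y1=win
    c=cv2.resize(img[y0:y1,x0:x1],None,fx=f,fy=f,interpolation=cv2.INTER_CUBIC)
    for p,polys in items:
        for P,col in polys:
            q=(proj(cam,T(p,np.array(P)))-[x0,y0]+.5)*f
            cv2.polylines(c,[np.round(q*16).astype(np.int32)],True,col,1,cv2.LINE_AA,4)
    cv2.imwrite(out,c)
E
python3 - <<'E'
from draw import *
s=cv2.imread("pics/side0.png");t=cv2.imread("pics/top0.png")
it=[([.5956,.1583,.0359],rackpolys())]
over("top",t,it,(190,140,290,210),8,"pics/o_t.png")
over("side",s,it,(190,160,270,255),6,"pics/o_s.png")
E
```

```text
(no output)
```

View pics/o_t.png

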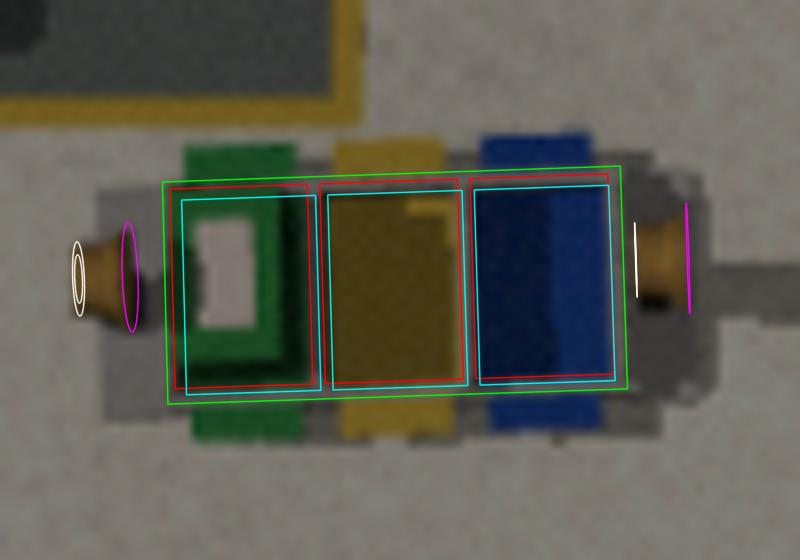

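View pics/o_s.png

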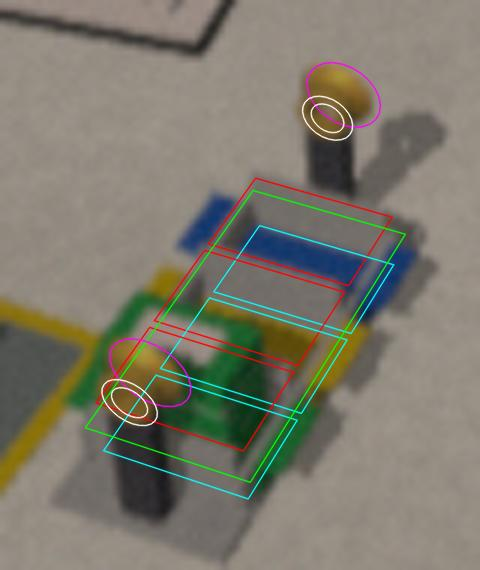

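Run:
```python
from draw import *
s=cv2.imread("pics/side0.png");t=cv2.imread("pics/top0.png")
c=lambda X,Y:(300+X/5.7-.5,140+Y/5.7-.5)
o=[("top",P,*c(*q),1) for P,q in [((.028,.018,.056),(500,70)),((.028,-.018,.056),(577,55)),((-.028,-.018,.056),(603,178)),((-.028,.018,.056),(523,195))]]
pb,r=fit(o,[.6,-.2,0]);print("box",pb);print(r)
o=[("top",(0,-.015,.080),415.3,238,1),("top",(0,.235,.040),310.4,243.4,1)]
pr,r=fit(o,[.4,-.2,0]);print("rod",pr);print(r)
print(T(pr,[[0,0,.066],[0,.235,.04]]))
c=lambda X,Y:(260+X/6-.5,100+Y/6-.5)
print(proj("side",T(pr,[[0,.235,.04],[0,0,.08]])),c(383,495),c(512,127))
rod=cube(.016,.030,.022,.080)+[([(0,.015,.04),(0,.235,.04)],(0,255,0)),([(0.005,.015,.04),(.005,.228,.04)],(0,255,0)),([(-.005,.015,.04),(-.005,.228,.04)],(0,255,0))]
rest=[(box(-.025,.025,0,.23,0),(255,255,0))]
it=[(pb,cube(.056,.036,0,.056)),(pr,rod)]
over("top",t,it,(300,140,440,260),5.7,"pics/o_t.png")
over("side",s,it,(260,100,360,200),6,"pics/o_s.png")
```

```text
box [ 0.627  -0.2345  0.1859]
[[-0.5358 -0.1513]
 [ 0.3001 -0.1783]
 [ 0.2968  0.3271]
 [-0.0633 -0.0009]]
rod [ 0.4382 -0.2568  0.0672]
[[ 0.53   -0.0448]
 [-0.5571  0.0387]]
[[ 0.4382 -0.2568  0.066 ]
 [ 0.4225 -0.0224  0.04  ]]
[[323.5524 183.1485]
 [345.3007 122.875 ]] (323.3333333333333, 182.0) (344.8333333333333, 120.66666666666667)
```

View pics/o_t.png

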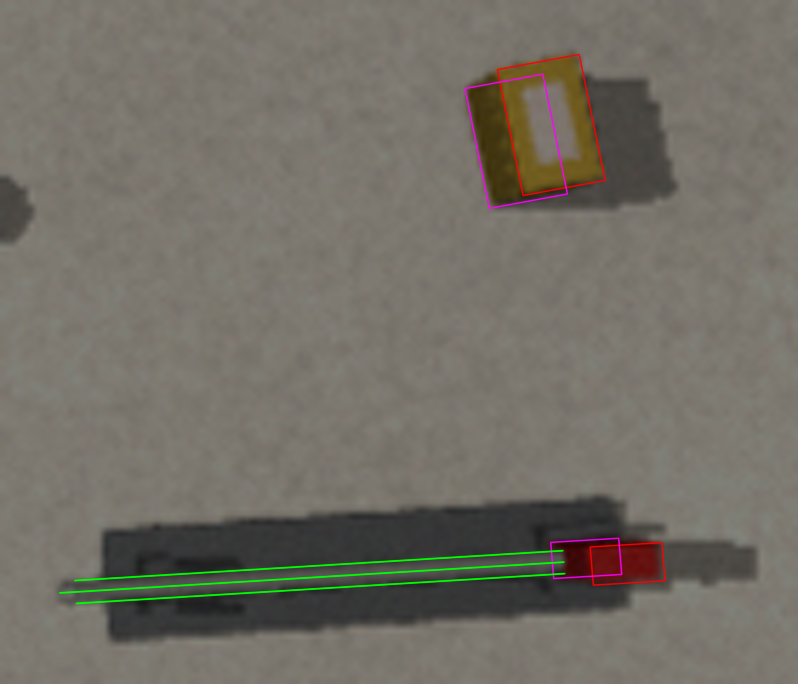

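View pics/o_s.png

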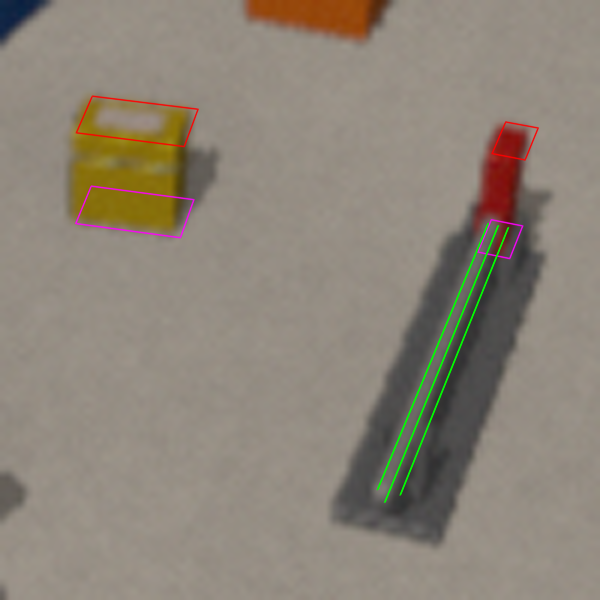

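```bash
cat > go.py <<'E'
from fit import *
from rig import read_state
def rel(xyz,yaw,roll=np.pi,pitch=0):
    s=read_state(); R0=R.from_euler('xyz',s['eef_rot']); R1=R.from_euler('xyz',[roll,pitch,yaw])
    d=R0.inv().apply(np.array(xyz)-s['tcp_pos'])*1e3; w=np.degrees((R0.inv()*R1).as_rotvec())
    print("t",s['time_s'],"tcp",s['tcp_pos'],"rot",s['eef_rot'],"F",s['ft_force'],"g",s['grip_width'],"q",s['qpos']); print("REL",np.round(d,1),np.round(w,2))
E
python3 -c "
from go import *
rel([.627,-.2345,.13],.186)"
```

```text
t 0.1 tcp [ 0.1325 -0.5846  0.2089] rot [-3.1414  0.0017 -1.348 ] F [-0.1621  0.9742  0.5503] g 1.0026989644247675 q [-1.4334  0.1311  1.4892 -0.      1.523  -0.0854]
REL [-232.1 -559.6   79.4] [ -0.08   0.07 -87.89]
```

>>> {"op": "move_arm", "data": {
  "targets": "-40 -95 13 0 0 -15; -90 -215 30 0 0 -33; -140 -335 47 0 0 -52; -180 -435 61 0 0 -68; -210 -510 72 0 0 -80; -232 -559.6 79.4 0 0 -87.9; -232 -559.6 79.4 0 0 -87.9; -232 -559.6 79.4 0 0 -87.9; -232 -559.6 79.4 0 0 -87.9; -232 -559.6 79.4 0 0 -87.9; -232 -559.6 79.4 0 0 -87.9; -232 -559.6 79.4 0 0 -87.9; -232 -559.6 79.4 0 0 -87.9; -232 -559.6 79.4 0 0 -87.9; -232 -559.6 79.4 0 0 -87.9; -232 -559.6 79.4 0 0 -87.9; -232 -559.6 79.4 0 0 -87.9; -232 -559.6 79.4 0 0 -87.9; -232 -559.6 79.4 0 0 -87.9",
  "gripper": 0
}}

```text
time_s: 1.68
tcp_pos: [0.6263, -0.2362, 0.1305]
eef_rot: [3.141, 0.001, 0.185]
ft_force: [0.2, -0.1, 0.3]
grip_width: 1.001
```

Run:
```python
from go import *
from rig import camera
rel([.627,-.2345,.025],.186)
t=camera("top")["color"][:,:,::-1];s=camera("side")["color"][:,:,::-1]
crop(t,340,110,470,210,5,"pics/t1.png");crop(s,230,50,330,150,5,"pics/s1.png")
a=cv2.imread("pics/t1.png");b=cv2.imread("pics/s1.png");cv2.imwrite("pics/j1.png",cv2.resize(np.hstack([a,b]),(800,int(500*800/1150))))
```

```text
t 1.6833 tcp [ 0.6263 -0.2362  0.1305] rot [3.1415 0.0005 0.1851] F [ 0.2344 -0.1132  0.3483] g 1.0012259506909305 q [-0.437   0.361   1.3656 -0.0004  1.4153 -0.622 ]
REL [  1.1  -1.5 105.5] [ 0.01  0.03 -0.05]
```

View pics/j1.png

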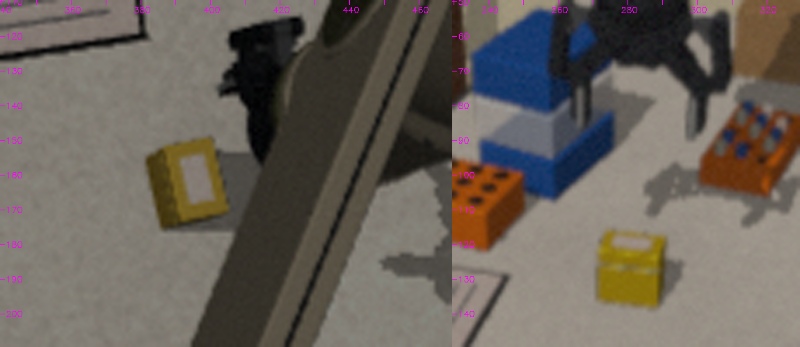

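Run:
```python
from go import *
s=read_state()
c=np.array([np.cos(.185),np.sin(.185),0])
for d in(-.05,-.0425,0,.0425): 
  p=s['tcp_pos']+c*d+[0,0,.013]; print(d,proj("side",p),proj("top",p))
```

```text
-0.05 [[300.3472  95.5737]] [[412.4654 178.0019]]
-0.0425 [[297.8019  95.2888]] [[411.7983 174.7675]]
0 [[283.5091  93.6892]] [[408.03   156.4991]]
0.0425 [[269.4348  92.114 ]] [[404.2823 138.3308]]
```

Run:
```python
from go import *
from rig import camera
s=camera("side")["color"][:,:,::-1]
s=cv2.convertScaleAbs(np.ascontiguousarray(s),alpha=2,beta=20)
crop(s,240,40,320,110,9,"pics/s2.png")
```

```text
(no output)
```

View pics/s2.png

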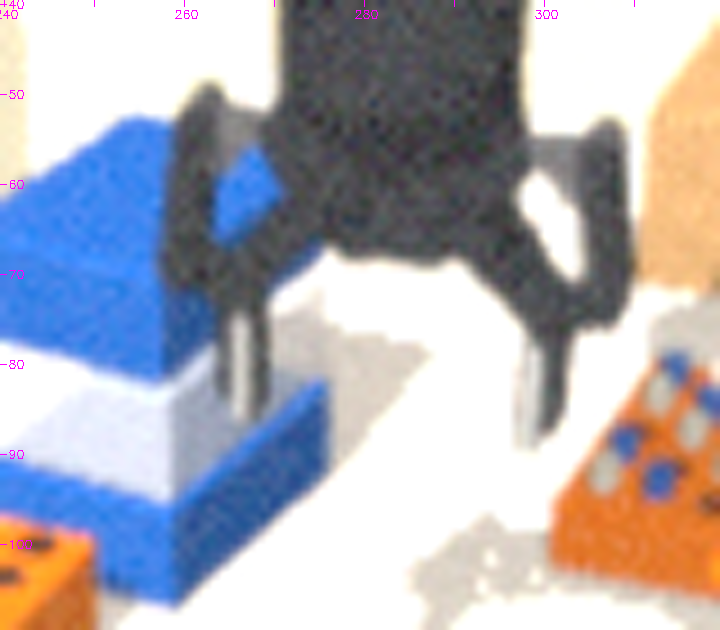

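>>> {"op": "move_arm", "data": {
  "targets": "1 -1.5 30 0 0 0; 1 -1.5 60 0 0 0; 1 -1.5 90 0 0 0; 1 -1.5 110 0 0 0; 1 -1.5 115 0 0 0; 1 -1.5 115 0 0 0"
}}

```text
time_s: 2.33
tcp_pos: [0.6258, -0.2334, 0.0134]
eef_rot: [-3.139, 0.003, 0.185]
ft_force: [0.5, 1.0, 0.1]
grip_width: 0.998
```

Run:
```python
from go import *
from rig import camera
rel([.627,-.2345,.012],.186)
s=camera("side")["color"][:,:,::-1]
s=cv2.convertScaleAbs(np.ascontiguousarray(s),alpha=1.7,beta=20)
crop(s,240,80,320,150,9,"pics/s3.png")
```

```text
t 2.3333 tcp [ 0.6258 -0.2334  0.0134] rot [-3.1393  0.0033  0.1852] F [0.4749 1.0478 0.0751] g 0.9976212278510128 q [-0.4338  0.4738  1.4456 -0.      1.2263 -0.6189]
REL [1.  1.3 1.4] [-0.13  0.19 -0.05]
```

View pics/s3.png

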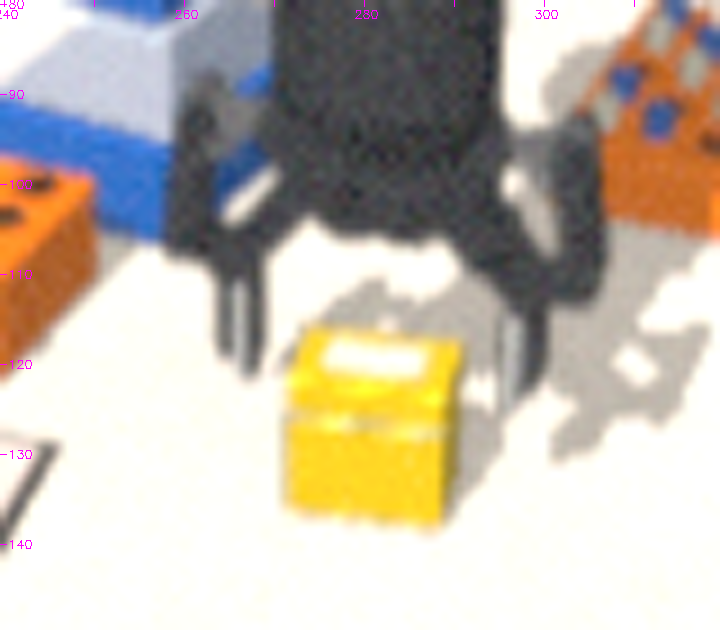

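Run:
```python
from go import *
s=read_state()
c=np.array([np.cos(.185),np.sin(.185),0]);n=np.array([-np.sin(.185),np.cos(.185),0])
for z in(.0,.013,.026,.039,.052):
  print(z,[proj("side",s['tcp_pos']+c*d+n*.011+[0,0,z])[0] for d in(-.0425,.0425)])
print(proj("side",T([.627,-.2345,.186],[(.028,.018,0),(-.028,.018,0),(.028,.018,.056),(-.028,.018,.056)])))
```

```text
0.0 [array([294.5453, 134.2956]), array([267.9517, 130.754 ])]
0.013 [array([294.7282, 130.7915]), array([267.9465, 127.2759])]
0.026 [array([294.9137, 127.2374]), array([267.9413, 123.7488])]
0.039 [array([295.1018, 123.6323]), array([267.936 , 120.1719])]
0.052 [array([295.2927, 119.9751]), array([267.9306, 116.5441])]
[[272.0597 136.6822]
 [289.5012 139.0457]
 [272.1629 121.5589]
 [290.1458 123.8476]]
```

Run:
```python
from go import *
from rig import camera
s=np.ascontiguousarray(camera("side")["color"][:,:,::-1])
s=cv2.convertScaleAbs(s,alpha=1.0,beta=0)
crop(s,250,100,310,150,12,"pics/s4.png")
```

```text
(no output)
```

View pics/s4.png

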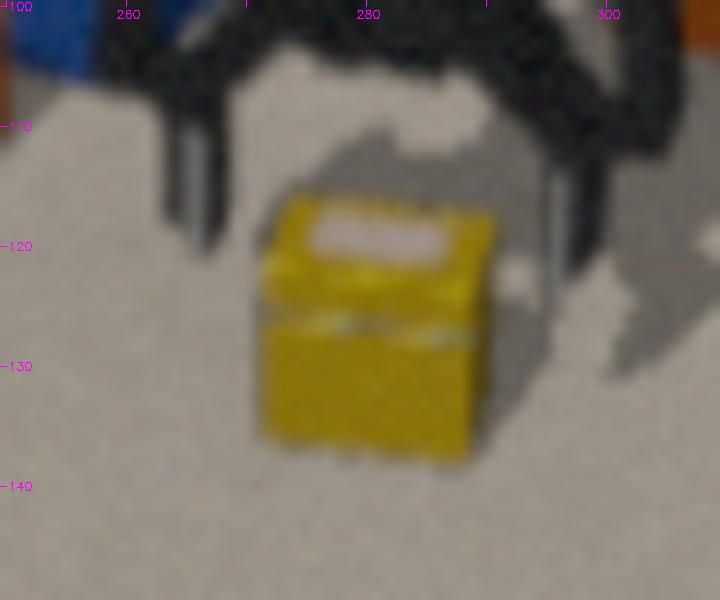

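>>> {"op": "move_arm", "data": {
  "targets": "1 1 2 0 0 0; 1 1 2 0 0 0; 1 1 2 0 0 0; 1 1 2 0 0 0; 1 1 2 0 0 0; 1 1 2 0 0 0; 1 1 2 0 0 0; 1 1 2 0 0 0; 1 1 2 0 0 0; 1 1 2 0 0 0",
  "gripper": 1
}}

```text
time_s: 3.27
tcp_pos: [0.6305, -0.2351, 0.0157]
eef_rot: [3.139, -0.003, 0.186]
ft_force: [-0.0, 0.5, 6.0]
grip_width: 0.636
```

Run:
```python
from go import *
from rig import camera
rel([.627,-.2345,.112],.186)
s=np.ascontiguousarray(camera("side")["color"][:,:,::-1])
crop(s,250,100,310,150,12,"pics/s5.png")
```

```text
t 3.2667 tcp [ 0.6305 -0.2351  0.0157] rot [ 3.1394 -0.0028  0.1862] F [-0.0136  0.5118  5.9596] g 0.6355237974118404 q [-0.433   0.4762  1.4378 -0.0002  1.2241 -0.6192]
REL [ -3.   -1.1 -96.3] [ 0.12 -0.16  0.01]
```

View pics/s5.png

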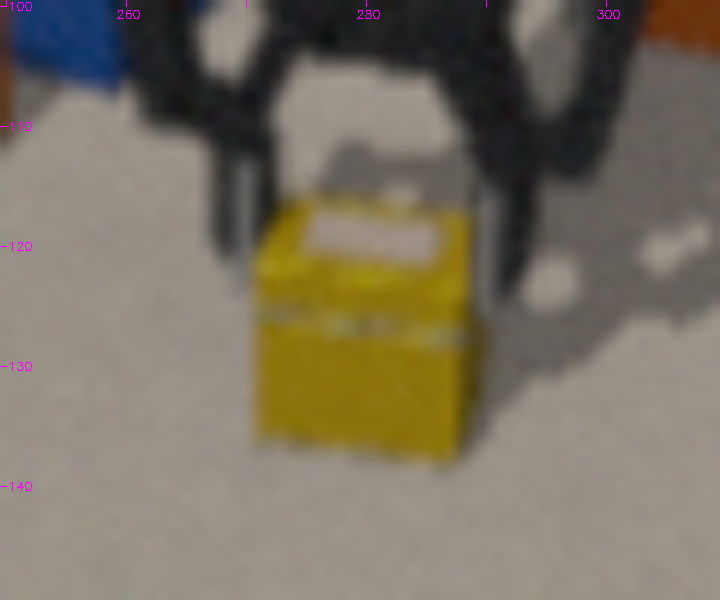

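Run:
```python
from go import *
rel([.627,-.2345,.112],.186)
s=read_state();print(s)
```

```text
t 3.3167 tcp [ 0.6305 -0.2351  0.0157] rot [ 3.1394 -0.0028  0.1862] F [ 0.0486 -0.4201  6.2186] g 0.6394072202974878 q [-0.433   0.4762  1.4378 -0.0001  1.2241 -0.6192]
REL [ -3.   -1.1 -96.3] [ 0.12 -0.16  0.01]
{'time_s': 3.3167, 'qpos': array([-0.433 ,  0.4762,  1.4378, -0.0001,  1.2241, -0.6192]), 'dq': array([-0.0002,  0.0016, -0.0002, -0.0012,  0.0015, -0.0002]), 'effort': array([  0.2459, -65.4684, -42.3766,   0.1576,  -0.0485,  -0.0128]), 'tcp_pos': array([ 0.6305, -0.2351,  0.0157]), 'eef_rot': array([ 3.1394, -0.0028,  0.1862]), 'ft_force': array([ 0.0486, -0.4201,  6.2186]), 'moment': array([-0.1052,  0.0673, -0.011 ]), 'grip_width': 0.6394072202974878}
```

>>> {"op": "move_arm", "data": {
  "targets": "0 0 -10 0 0 0; 0 0 -35 0 0 0; 0 0 -65 0 0 0; 0 0 -80 0 0 0; 0 0 -80 0 0 0; 0 0 -80 0 0 0; 0 0 -80 0 0 0"
}}

```text
time_s: 3.9
tcp_pos: [0.6282, -0.234, 0.0922]
eef_rot: [-3.141, 0.001, 0.186]
ft_force: [-0.7, 0.4, -1.4]
grip_width: 0.641
```

Run:
```python
from go import *
from rig import camera
rel([.5956,.1583,.112],.036)
s=np.ascontiguousarray(camera("side")["color"][:,:,::-1]);t=np.ascontiguousarray(camera("top")["color"][:,:,::-1])
crop(s,240,70,320,140,9,"pics/s6.png")
crop(t,350,110,450,200,8,"pics/t6.png")
```

```text
t 3.9 tcp [ 0.6282 -0.234   0.0922] rot [-3.1406  0.0014  0.1862] F [-0.7238  0.3512 -1.3998] g 0.6406065741257259 q [-0.4331  0.3958  1.3939  0.      1.3536 -0.6193]
REL [  40.5 -391.6  -19.5] [-0.05  0.09  8.61]
```

View pics/s6.png

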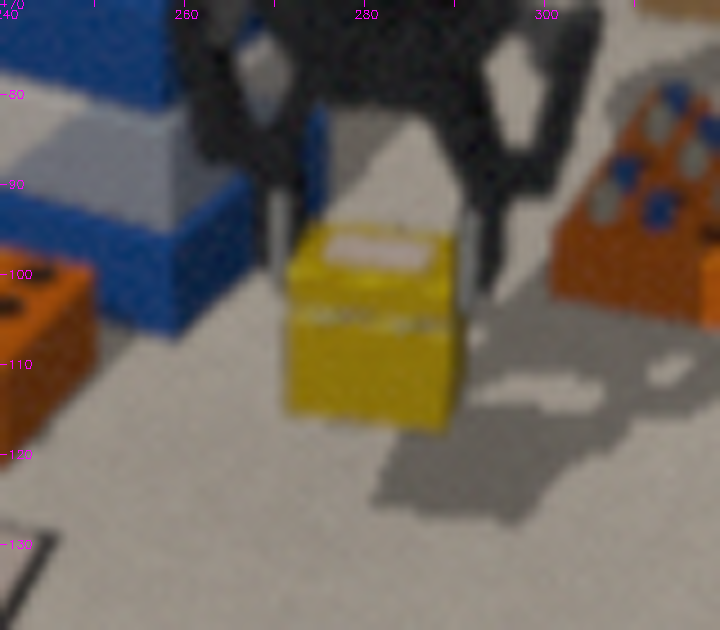

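View pics/t6.png

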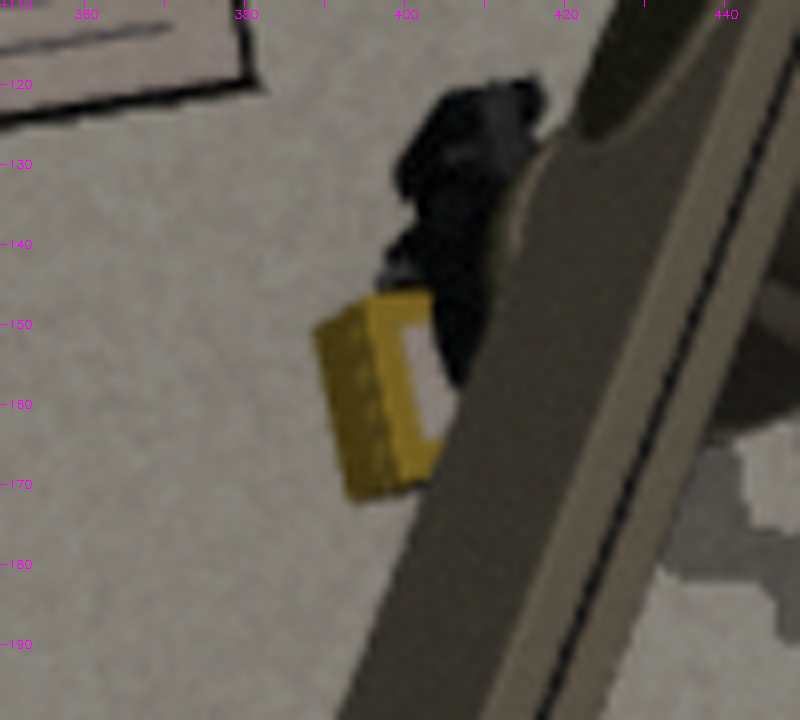

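Run:
```python
from go import *
from draw import *
c=lambda X,Y:(350+X/8-.5,110+Y/8-.5)
zb=.0765
o=[("top",P,*c(*q),1) for P,q in [((.028,.018,zb),(315,330)),((-.028,.018,zb),(350,502)),((.028,.018,zb+.056),(365,295)),((-.028,.018,zb+.056),(402,486))]]
p,r=fit(o,[.6,-.2,0.186]);print("top",p);print(r)
s=read_state();dx=np.array(p[:2])-s['tcp_pos'][:2];y=s['eef_rot'][2]
print("box-tcp in tool x,y(world-ish n)",dx@[np.cos(y),np.sin(y)],dx@[-np.sin(y),np.cos(y)])
c=lambda X,Y:(240+X/9-.5,70+Y/9-.5)
o=[("side",P,*c(*q),1) for P,q in [((.028,.018,zb),(287,412)),((-.028,.018,zb),(445,430)),((-.028,-.018,zb+.056),(455,238)),((.028,-.018,zb+.056),(318,224))]]
p,r=fit(o,[.6,-.2,0.186]);print("side",p);print(r)
```

```text
top [ 0.6271 -0.2338  0.179 ]
[[-0.185  -0.4984]
 [-0.1166  0.5284]
 [ 0.0987  0.0426]
 [ 0.1861 -0.0741]]
box-tcp in tool x,y(world-ish n) -0.0005403453646143212 0.00010374561623259759
side [ 0.6311 -0.2329  0.1978]
[[-0.6093  0.5397]
 [ 0.0525  0.6819]
 [ 1.8597 -0.5341]
 [-1.3335 -0.9267]]
```

```bash
python3 -c "
from go import *
rel([.5955,.1584,.135],.036)"
```

```text
t 4.0 tcp [ 0.6276 -0.2338  0.0911] rot [-3.1395  0.0029  0.1861] F [-0.007  -0.1451 -0.7671] g 0.6346238271562286 q [-0.4331  0.3968  1.3946 -0.      1.3538 -0.6192]
REL [  40.9 -391.4  -43.2] [-0.11  0.18  8.6 ]
```

>>> {"op": "move_arm", "data": {
  "targets": "1 -10 -15 0 0 1; 4 -35 -30 0 0 2; 7 -68 -43.2 0 0 3; 11 -103 -43.2 0 0 4; 14 -138 -43.2 0 0 5; 18 -173 -43.2 0 0 6; 22 -208 -43.2 0 0 7; 25 -243 -43.2 0 0 8; 29 -278 -43.2 0 0 8.6; 33 -313 -43.2 0 0 8.6; 36 -345 -43.2 0 0 8.6; 39 -370 -43.2 0 0 8.6; 40.4 -385 -43.2 0 0 8.6; 40.9 -391.4 -43.2 0 0 8.6; 40.9 -391.4 -43.2 0 0 8.6; 40.9 -391.4 -43.2 0 0 8.6; 40.9 -391.4 -43.2 0 0 8.6; 40.9 -391.4 -43.2 0 0 8.6; 40.9 -391.4 -43.2 0 0 8.6"
}}

```text
time_s: 5.58
tcp_pos: [0.597, 0.1565, 0.1367]
eef_rot: [3.141, -0.0, 0.034]
ft_force: [-0.8, -0.4, -0.7]
grip_width: 0.64
```

Run:
```python
from go import *
from draw import *
from rig import camera
rel([.5955,.1584,.0217],.036)
s=np.ascontiguousarray(camera("side")["color"][:,:,::-1]);t=np.ascontiguousarray(camera("top")["color"][:,:,::-1])
crop(s,180,130,270,250,5,"pics/s7.png")
crop(t,190,120,290,210,8,"pics/t7.png")
```

```text
t 5.5833 tcp [0.597  0.1565 0.1367] rot [ 3.1414 -0.0001  0.0344] F [-0.8485 -0.4435 -0.6914] g 0.6398948125882917 q [ 0.1734  0.2195  1.5233 -0.0002  1.3987  0.1391]
REL [ -1.5  -2.  115. ] [ 0.01 -0.   -0.09]
```

View pics/s7.png

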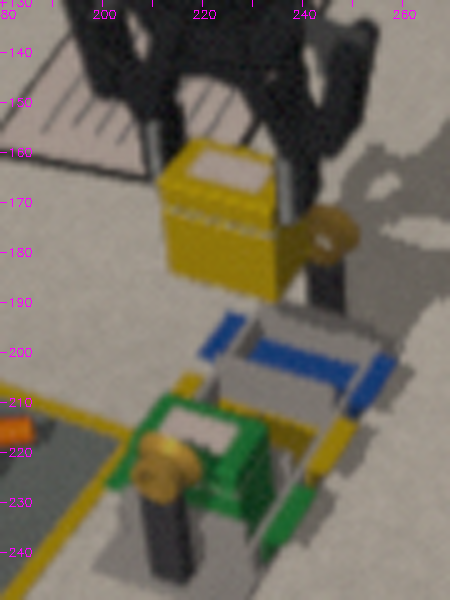

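View pics/t7.png

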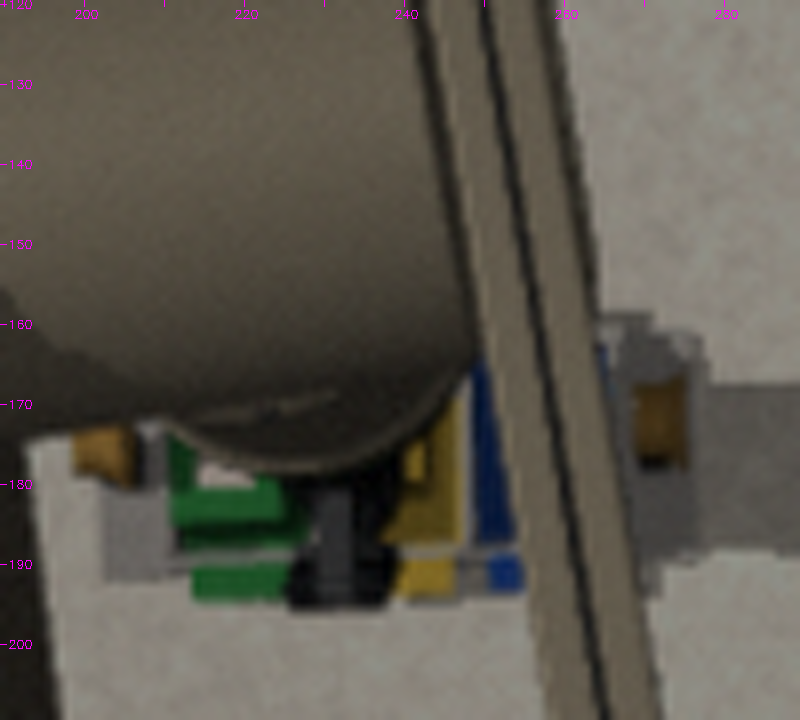

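>>> {"op": "move_arm", "data": {
  "targets": "0 0 25 0 0 0; 0 0 50 0 0 0; 0 0 65 0 0 0; 0 0 70 0 0 0; 0 0 70 0 0 0; 0 0 70 0 0 0; 0 0 70 0 0 0"
}}

```text
time_s: 6.27
tcp_pos: [0.598, 0.158, 0.0686]
eef_rot: [-3.141, -0.003, 0.036]
ft_force: [0.6, 0.8, -0.2]
grip_width: 0.637
```

```bash
cat > look.py <<'E'
from go import *
from draw import *
from rig import camera
import sys
def look(tag,wins,items=[],f=6):
    for cam,w in wins.items():
        im=np.ascontiguousarray(camera(cam)["color"][:,:,::-1]); cv2.imwrite(f"pics/full_{tag}_{cam}.png",im)
        ff=min(f,780/(w[2]-w[0]),590/(w[3]-w[1]))
        if items: over(cam,im,items,w,ff,f"pics/{tag}_{cam}.png")
        else: crop(im,*w,ff,f"pics/{tag}_{cam}.png")
RACK=[.5955,.1584,.037]
E
python3 - <<'E'
from look import *
rel([.5955,.1584,.0217],.036)
s=read_state();tp=s['tcp_pos']
zb=tp[2]-.0157
look("h",{"side":(180,140,270,240)},[([tp[0],tp[1],s['eef_rot'][2]],cube(.056,.036,zb,zb+.056)),(RACK,rackpolys()[:7])],8)
E
```

```text
t 6.2667 tcp [0.598  0.158  0.0686] rot [-3.1412 -0.0027  0.0359] F [ 0.6276  0.8302 -0.2185] g 0.637304963495629 q [0.1753 0.2826 1.5793 0.     1.277  0.1394]
REL [-2.6 -0.5 46.8] [-0.02 -0.15 -0.  ]
```

View pics/h_side.png

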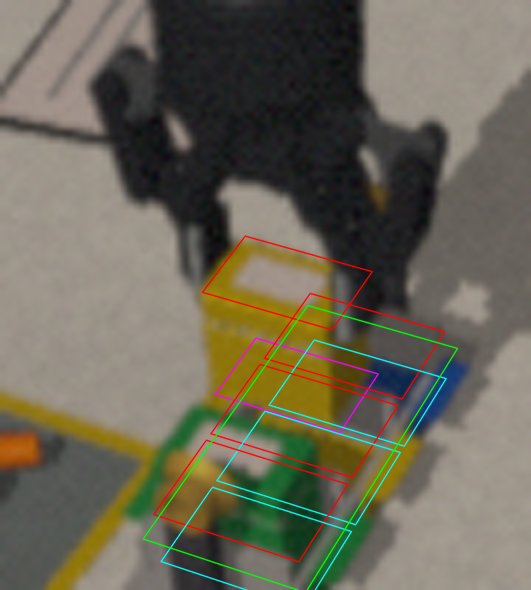

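Run:
```python
from look import *
im=cv2.imread("pics/full_h_side.png"); im=cv2.convertScaleAbs(im,alpha=1.5)
crop(im,198,160,248,205,12,"pics/h2.png")
```

```text
(no output)
```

View pics/h2.png

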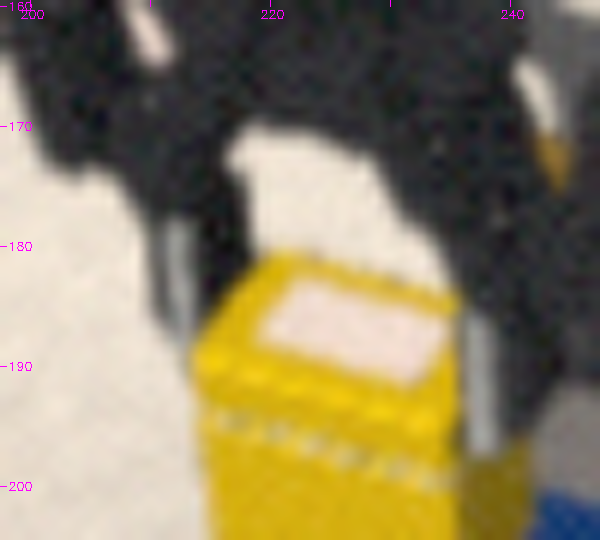

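>>> {"op": "move_arm", "data": {
  "targets": "-2.5 -0.5 5 0 0 0; -2.5 -0.5 15 0 0 0; -2.5 -0.5 15 0 0 0; -2.5 -0.5 15 0 0 0"
}}

```text
time_s: 6.65
tcp_pos: [0.5931, 0.1581, 0.0504]
eef_rot: [3.141, 0.002, 0.036]
ft_force: [-0.3, 0.3, -0.8]
grip_width: 0.637
```

Run:
```python
from look import *
rel([.5955,.1584,.0217],.036)
```

```text
t 6.65 tcp [0.5931 0.1581 0.0504] rot [3.1413 0.0022 0.0361] F [-0.2681  0.264  -0.7875] g 0.6365431671423284 q [0.1769 0.2957 1.599  0.     1.2491 0.1408]
REL [ 2.4 -0.3 28.7] [0.02 0.13 0.01]
```

>>> {"op": "move_arm", "data": {
  "targets": "0 0 0 0 0 0; 0 0 0 0 0 0; 0 0 0 0 0 0; 0 0 0 0 0 0; 0 0 0 0 0 0; 0 0 0 0 0 0"
}}

```text
time_s: 7.15
tcp_pos: [0.5943, 0.1582, 0.0519]
eef_rot: [-3.142, -0.0, 0.036]
ft_force: [-0.0, -0.3, -1.9]
grip_width: 0.638
```

Run:
```python
from look import *
rel([.5955,.1584,.0217],.036)
```

```text
t 7.15 tcp [0.5943 0.1582 0.0519] rot [-3.1415 -0.0003  0.0361] F [-0.0048 -0.305  -1.8885] g 0.6377575735928487 q [0.1769 0.2946 1.5975 0.     1.2492 0.1408]
REL [ 1.2 -0.1 30.2] [-0.   -0.01  0.  ]
```

>>> {"op": "move_arm", "data": {
  "targets": "1.2 0 5 0 0 0; 1.2 0 10 0 0 0; 1.2 0 15 0 0 0; 1.2 0 20 0 0 0; 1.2 0 24 0 0 0; 1.2 0 26 0 0 0; 1.2 0 27 0 0 0; 1.2 0 27 0 0 0; 1.2 0 27 0 0 0; 1.2 0 27 0 0 0"
}}

```text
time_s: 7.98
tcp_pos: [0.5957, 0.1583, 0.025]
eef_rot: [-3.142, -0.001, 0.036]
ft_force: [1.1, 0.5, -0.3]
grip_width: 0.637
```

Run:
```python
from look import *
rel([.5955,.1584,.0217],.036)
look("d",{"side":(195,165,260,235)})
```

```text
t 7.9833 tcp [0.5957 0.1583 0.025 ] rot [-3.1415 -0.0006  0.036 ] F [ 1.1457  0.4848 -0.3386] g 0.6367302741448492 q [ 0.1766  0.3299  1.6079 -0.      1.2032  0.1406]
REL [-0.2 -0.1  3.3] [-0.   -0.03  0.  ]
```

View pics/d_side.png

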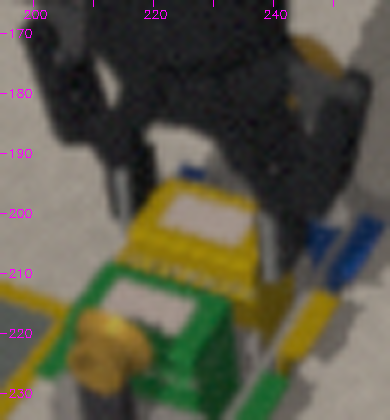

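>>> {"op": "move_arm", "data": {
  "targets": "0 0 1.5 0 0 0; 0 0 3 0 0 0; 0 0 3.5 0 0 0; 0 0 3.5 0 0 0; 0 0 3.5 0 0 0; 0 0 3.5 0 0 0"
}}

```text
time_s: 8.53
tcp_pos: [0.5957, 0.1584, 0.0217]
eef_rot: [-3.141, -0.001, 0.036]
ft_force: [-1.9, 1.0, 5.1]
grip_width: 0.638
```

>>> {"op": "move_arm", "data": {
  "targets": "0 0 0 0 0 0; 0 0 0 0 0 0; 0 0 0 0 0 0; 0 0 0 0 0 0; 0 0 0 0 0 0; 0 0 0 0 0 0; 0 0 -10 0 0 0; 0 0 -40 0 0 0; 0 0 -80 0 0 0; 0 0 -110 0 0 0; 0 0 -110 0 0 0; 0 0 -110 0 0 0",
  "gripper": 0.05
}}

```text
time_s: 9.53
tcp_pos: [0.5978, 0.1587, 0.1355]
eef_rot: [-3.141, -0.007, 0.036]
ft_force: [-0.1, -0.0, -0.4]
grip_width: 0.952
```

Run:
```python
from look import *
rel([.438,-.257,.15],.067)
look("e",{"side":(180,140,270,240)})
```

```text
t 9.5333 tcp [0.5978 0.1587 0.1355] rot [-3.1406 -0.0068  0.0361] F [-0.0713 -0.0417 -0.3582] g 0.9517752821762855 q [ 0.1766  0.2171  1.5284 -0.      1.3893  0.1406]
REL [-174.6  409.7  -16.1] [-0.05 -0.39 -1.77]
```

View pics/e_side.png

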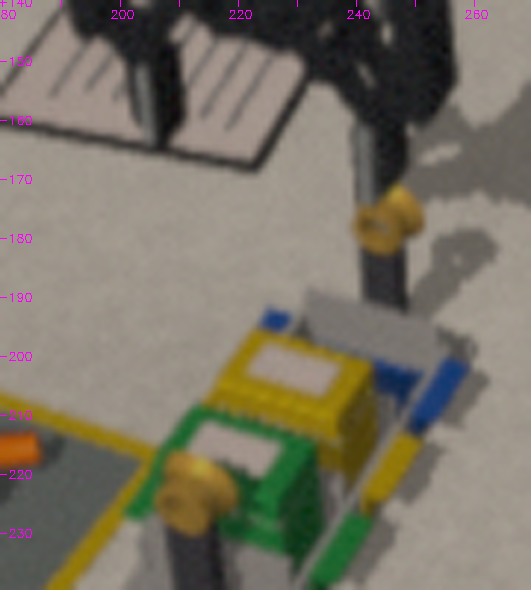

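>>> {"op": "move_arm", "data": {
  "targets": "-8 20 -15 0 0 0; -22 52 -15 0 0 0; -37 87 -15 0 0 -1; -52 122 -15 0 0 -1.8; -67 157 -15 0 0 -1.8; -82 192 -15 0 0 -1.8; -97 227 -15 0 0 -1.8; -112 262 -15 0 0 -1.8; -127 297 -15 0 0 -1.8; -142 332 -15 0 0 -1.8; -156 366 -15 0 0 -1.8; -167 393 -15 0 0 -1.8; -173 406 -15 0 0 -1.8; -174.6 409.7 -15 0 0 -1.8; -174.6 409.7 -15 0 0 -1.8; -174.6 409.7 -15 0 0 -1.8; -174.6 409.7 -15 0 0 -1.8; -174.6 409.7 -15 0 0 -1.8; -174.6 409.7 -15 0 0 -1.8; -174.6 409.7 -15 0 0 -1.8"
}}

```text
time_s: 11.25
tcp_pos: [0.436, -0.2567, 0.1462]
eef_rot: [-3.141, -0.0, 0.069]
ft_force: [0.4, -1.0, 0.3]
grip_width: 0.95
```

Run:
```python
from look import *
rel([.438,-.257,.12],.067)
look("f",{"side":(270,60,390,200),"top":(180,130,300,220)},[],6.5)
look("ft",{"top":(300,180,440,260)},[],5.5)
```

```text
t 11.25 tcp [ 0.436  -0.2567  0.1462] rot [-3.1415 -0.      0.0687] F [ 0.3812 -1.0013  0.2841] g 0.9502180698431029 q [-0.6336 -0.0864  1.8255  0.0001  1.4025 -0.7023]
REL [ 2.   0.4 26.2] [-0.01 -0.    0.1 ]
```

View pics/f_side.png

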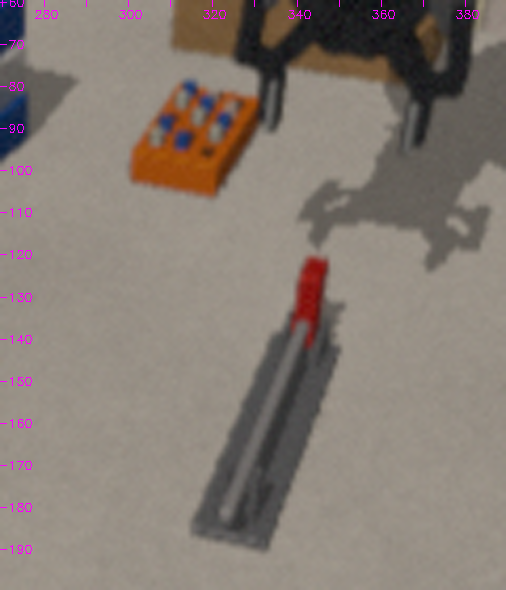

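View pics/f_top.png

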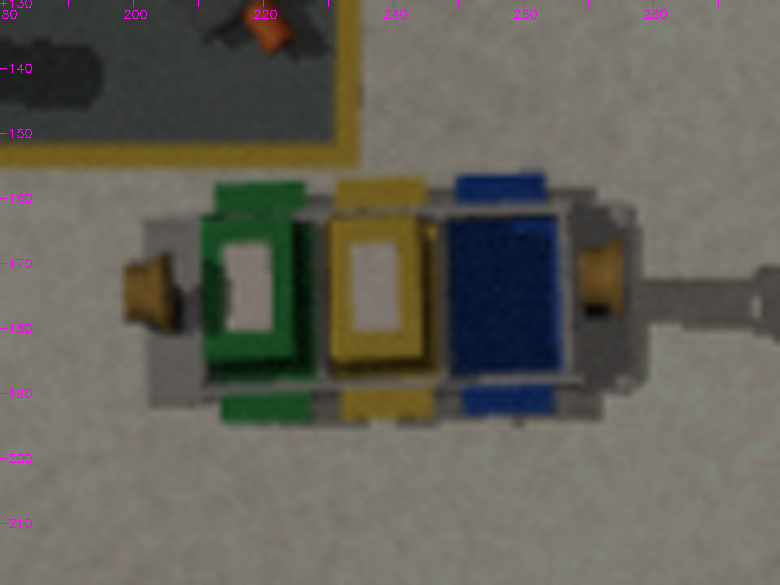

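View pics/ft_top.png

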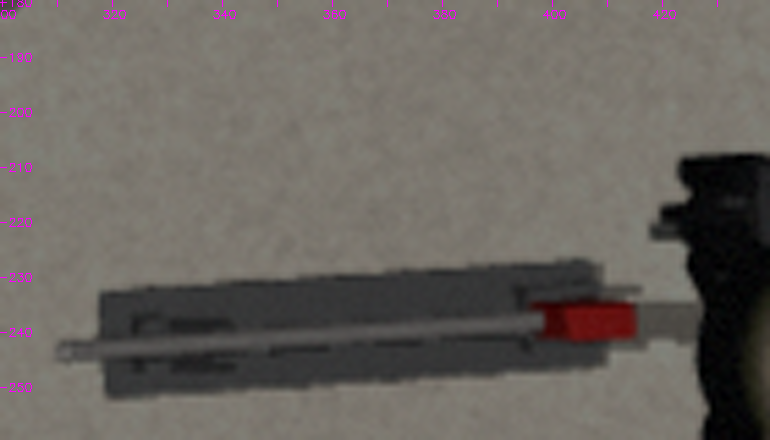

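>>> {"op": "move_arm", "data": {
  "targets": "2 0.4 20 0 0 0; 2 0.4 45 0 0 0; 2 0.4 70 0 0 0; 2 0.4 90 0 0 0; 2 0.4 100 0 0 0; 2 0.4 102 0 0 0; 2 0.4 102 0 0 0; 2 0.4 102 0 0 0; 2 0.4 102 0 0 0; 2 0.4 102 0 0 0; 2 0.4 102 0 0 0; 2 0.4 102 0 0 0"
}}

```text
time_s: 12.4
tcp_pos: [0.4381, -0.258, 0.0449]
eef_rot: [3.141, -0.001, 0.067]
ft_force: [-0.2, 0.1, 0.8]
grip_width: 0.951
```

Run:
```python
from look import *
rel([.438,-.257,.044],.067)
look("g",{"side":(310,80,380,170)},[],6.5)
look("gt",{"top":(360,190,440,260)},[],9)
```

```text
t 12.4 tcp [ 0.4381 -0.258   0.0449] rot [ 3.1408 -0.0009  0.0675] F [-0.2023  0.0547  0.8031] g 0.9513855864694905 q [-0.6331  0.0295  1.908  -0.      1.2029 -0.7006]
REL [-0.1 -1.   0.9] [ 0.05 -0.05  0.03]
```

View pics/g_side.png

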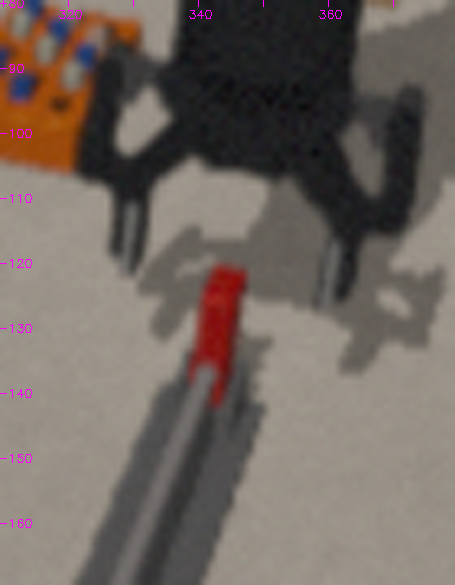

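View pics/gt_top.png

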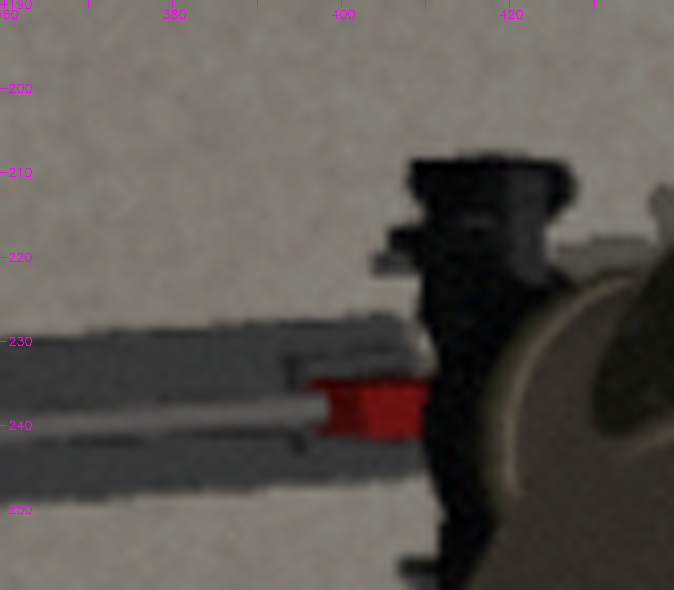

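>>> {"op": "move_arm", "data": {
  "targets": "0 -1 4 0 0 0; 0 -1 8 0 0 0; 0 -1 8 0 0 0; 0 -1 8 0 0 0; 0 -1 8 0 0 0"
}}

```text
time_s: 12.92
tcp_pos: [0.4375, -0.2566, 0.036]
eef_rot: [-3.141, 0.0, 0.068]
ft_force: [0.0, 1.3, 0.9]
grip_width: 0.951
```

>>> {"op": "move_arm", "data": {
  "targets": "0 -1 0 0 0 0; 0 0 0 0 0 0; 0 0 0 0 0 0; 0 0 0 0 0 0; 0 0 0 0 0 0; 0 0 0 0 0 0; 0 0 0 0 0 0; 0 0 0 0 0 0; 0 0 0 0 0 0; 0 0 0 0 0 0; 0 0 0 0 0 0; 0 0 0 0 0 0",
  "gripper": 1
}}

```text
time_s: 13.92
tcp_pos: [0.4377, -0.2568, 0.0363]
eef_rot: [3.141, -0.0, 0.067]
ft_force: [0.2, 0.4, 2.0]
grip_width: 0.172
```

Run:
```python
from look import *
rel([.438,-.257,.044],.067)
look("g2",{"side":(310,80,380,170)},[],6.5)
```

```text
t 13.9167 tcp [ 0.4377 -0.2568  0.0363] rot [ 3.1415 -0.0001  0.0675] F [0.1975 0.4334 1.9528] g 0.17241247331384257 q [-0.6316  0.0401  1.9147 -0.      1.1866 -0.699 ]
REL [ 0.3  0.2 -7.7] [ 0.01 -0.01  0.03]
```

View pics/g2_side.png

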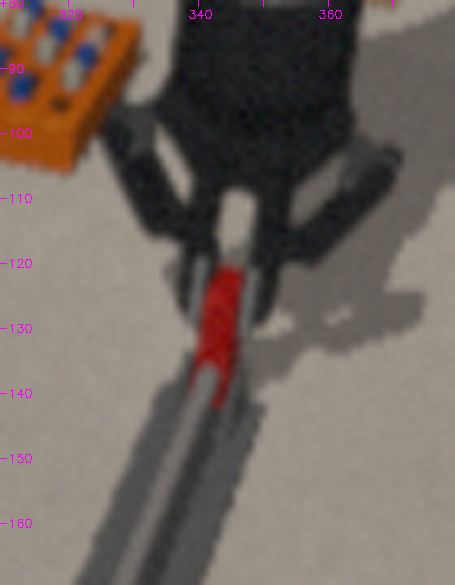

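>>> {"op": "move_arm", "data": {
  "targets": "0 0 -4 0 0 0; 0 0 -12 0 0 0; 0 0 -25 0 0 0; 0 0 -40 0 0 0; 0 0 -55 0 0 0; 0 0 -70 0 0 0; 0 0 -80 0 0 0; 0 0 -80 0 0 0; 0 0 -80 0 0 0; 0 0 -80 0 0 0; 0 0 -80 0 0 0"
}}

```text
time_s: 14.88
tcp_pos: [0.4369, -0.2562, 0.1149]
eef_rot: [-3.14, 0.002, 0.067]
ft_force: [0.5, 0.1, -1.5]
grip_width: 0.172
```

Run:
```python
from look import *
rel([.438,-.257,.116],.067)
look("k",{"side":(290,60,390,170),"top":(290,190,440,270)},[],6.5)
```

```text
t 14.8833 tcp [ 0.4369 -0.2562  0.1149] rot [-3.1403  0.0016  0.0675] F [ 0.5347  0.0538 -1.5105] g 0.1716330871282653 q [-0.6316 -0.055   1.8546 -0.      1.344  -0.699 ]
REL [ 1.   0.9 -1.1] [-0.07  0.09  0.03]
```

View pics/k_side.png

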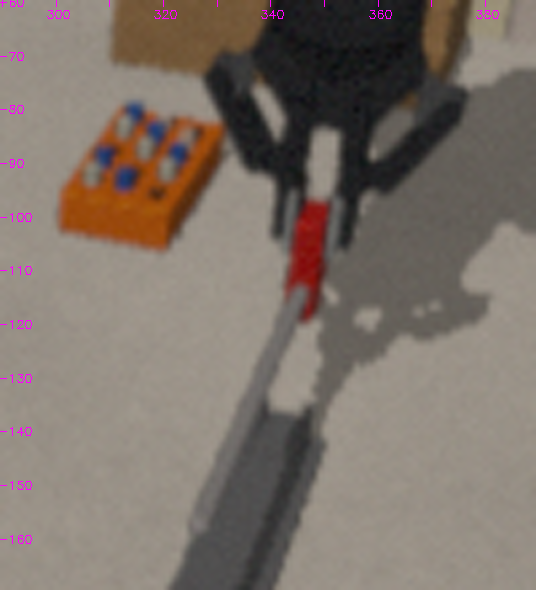

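View pics/k_top.png

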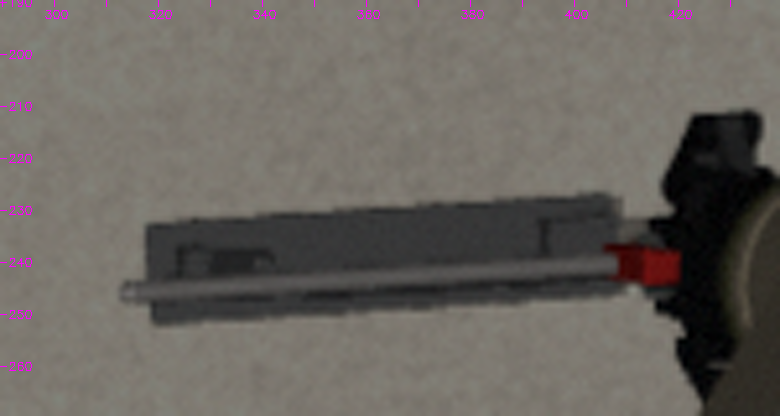

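Run:
```python
from look import *
s=read_state();p=[*s['tcp_pos'][:2],s['eef_rot'][2]]
za=s['tcp_pos'][2]+.0037
for dz in(0,-.01): print(proj("side",T(p,[[0,.235,za+dz]])),proj("top",T(p,[[0,.235,za+dz]])))
print("orig resting tip side pred/obs", proj("side",T([.4382,-.2568,.0672],[[0,.235,.04]])),"obs 323.3 182.0")
```

```text
[[326.9494 159.2201]] [[312.6621 245.8027]]
[[326.5512 162.4353]] [[312.2493 245.5514]]
orig resting tip side pred/obs [[323.5604 183.1621]] obs 323.3 182.0
```

```bash
python3 - <<'E'
from look import *
for z in(.01,.02): print(proj("top",T(RACK,[[0,.048,z],[0,-.048,z]])))
print("stage",T([*RACK[:2],.037],[[0,-.359,0],[0,-.126,0]]))
rel([.6088,-.2003,.100],.037)
E
python3 - <<'E'
import sys; sys.path.insert(0,'.')
from look import *
im=cv2.imread("pics/full_f_top.png"); im=cv2.convertScaleAbs(im,alpha=1.5)
crop(im,192,155,222,195,14,"pics/gf.png");crop(im,255,150,285,190,14,"pics/gn.png")
a=cv2.imread("pics/gf.png");b=cv2.imread("pics/gn.png");cv2.imwrite("pics/gg.png",cv2.resize(np.hstack([a,b]),(798,532)))
E
```

```text
[[220.6156 176.221 ]
 [257.4125 174.931 ]]
[[220.1811 175.8376]
 [257.3011 174.5353]]
stage [[ 0.6088 -0.2004  0.    ]
 [ 0.6002  0.0325  0.    ]]
t 14.9833 tcp [ 0.437  -0.2563  0.1151] rot [-3.1404  0.0014  0.0675] F [-0.2718  0.6915 -2.4735] g 0.17307868698150933 q [-0.6316 -0.055   1.8543  0.      1.3442 -0.699 ]
REL [175.2 -44.2  14.9] [-0.07  0.08  1.75]
```

View pics/gg.png

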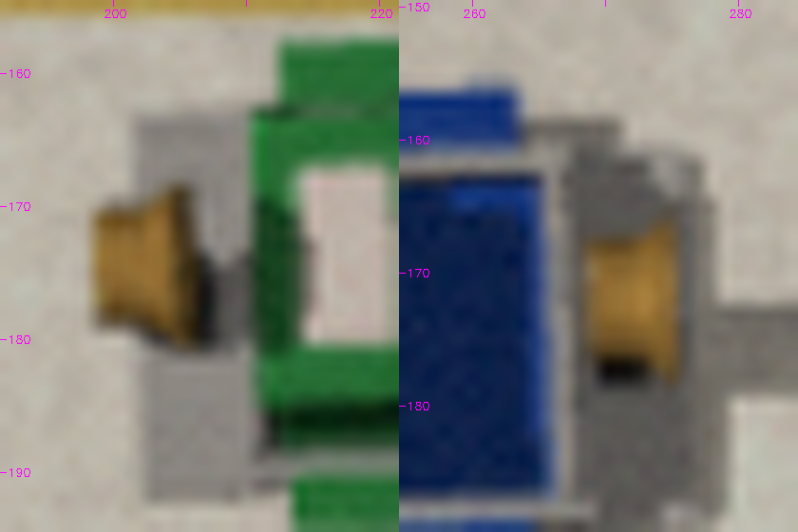

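>>> {"op": "move_arm", "data": {
  "targets": "10 -2 2 0 0 0.2; 30 -7 4 0 0 0.4; 55 -14 6 0 0 0.7; 80 -20 8 0 0 1; 105 -26 10 0 0 1.2; 130 -32 12 0 0 1.5; 150 -38 14 0 0 1.7; 165 -42 15 0 0 1.75; 172 -43.5 15 0 0 1.75; 175.2 -44.2 15 0 0 1.75; 175.2 -44.2 15 0 0 1.75; 175.2 -44.2 15 0 0 1.75; 175.2 -44.2 15 0 0 1.75; 175.2 -44.2 15 0 0 1.75; 175.2 -44.2 15 0 0 1.75; 175.2 -44.2 15 0 0 1.75"
}}

```text
time_s: 16.32
tcp_pos: [0.6092, -0.2011, 0.1015]
eef_rot: [3.141, -0.0, 0.036]
ft_force: [0.1, -0.0, -0.0]
grip_width: 0.172
```

Run:
```python
from look import *
rel([.6088,-.2003,.0683],.037)
```

```text
t 16.3167 tcp [ 0.6092 -0.2011  0.1015] rot [ 3.1415 -0.0002  0.0364] F [ 0.1383 -0.038  -0.0109] g 0.17176995641162307 q [-0.3988  0.3114  1.4811  0.      1.3488 -0.4351]
REL [-0.4 -0.8 33.2] [ 0.01 -0.01 -0.04]
```

Lower to axis height and look.

>>> {"op": "move_arm", "data": {
  "targets": "-0.4 -0.8 8 0 0 0; -0.4 -0.8 18 0 0 0; -0.4 -0.8 27 0 0 0; -0.4 -0.8 32 0 0 0; -0.4 -0.8 33 0 0 0; -0.4 -0.8 33 0 0 0; -0.4 -0.8 33 0 0 0; -0.4 -0.8 33 0 0 0; -0.4 -0.8 33 0 0 0; -0.4 -0.8 33 0 0 0"
}}

```text
time_s: 17.15
tcp_pos: [0.6094, -0.2002, 0.0688]
eef_rot: [3.141, -0.001, 0.037]
ft_force: [0.5, 0.1, -0.7]
grip_width: 0.174
```

Run:
```python
from look import *
rel([.6088,-.2003,.0683],.037)
look("m",{"side":(200,100,310,210),"top":(190,140,400,210)},[],6.5)
s=read_state();p=[*s['tcp_pos'][:2],s['eef_rot'][2]]; za=s['tcp_pos'][2]+.0037
q=[[0,.235,za],[0,.02,za]]
print(proj("top",T(p,q)),proj("side",T(p,q)))
print(proj("top",T(RACK,[[0,-.094,.072]])),proj("side",T(RACK,[[0,-.094,.072]])))
```

```text
t 17.15 tcp [ 0.6094 -0.2002  0.0688] rot [ 3.1413 -0.0009  0.0369] F [ 0.5011  0.1012 -0.6919] g 0.17444652260789725 q [-0.3973  0.3418  1.5066  0.0001  1.2923 -0.4342]
REL [-0.6  0.1  0.5] [ 0.02 -0.05 -0.01]
[[287.5223 171.0606]
 [375.6689 167.962 ]] [[251.2921 168.2627]
 [281.1005 125.3801]]
[[275.3926 171.701 ]] [[246.6554 175.3228]]
```

View pics/m_side.png

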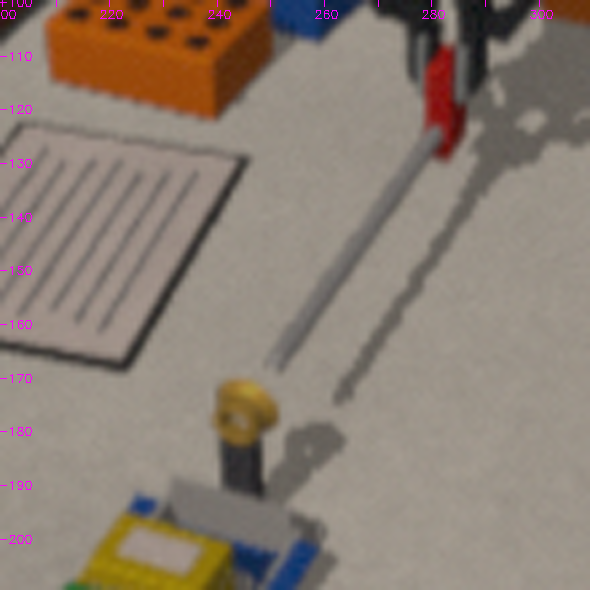

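View pics/m_top.png

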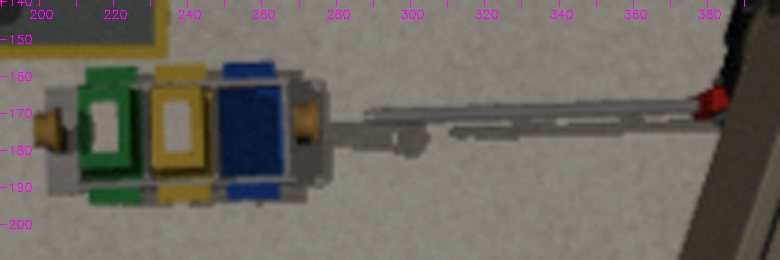

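Run:
```python
from look import *
im=cv2.convertScaleAbs(cv2.imread("pics/full_m_top.png"),alpha=1.5)
crop(im,262,155,332,190,11,"pics/m1.png")
im=cv2.convertScaleAbs(cv2.imread("pics/full_m_side.png"),alpha=1.5)
crop(im,235,140,275,192,11,"pics/m2.png")
```

```text
(no output)
```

View pics/m1.png

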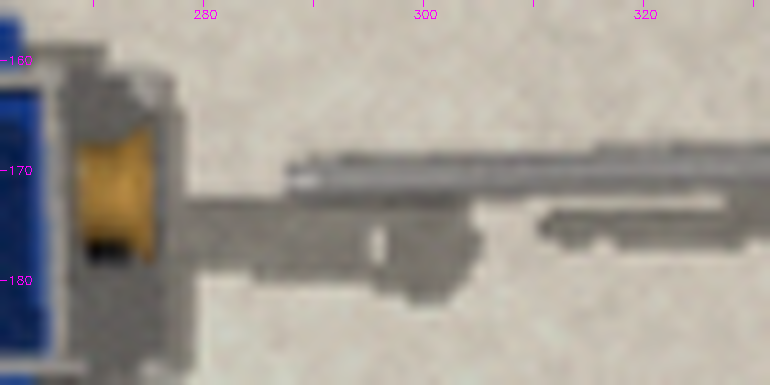

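View pics/m2.png

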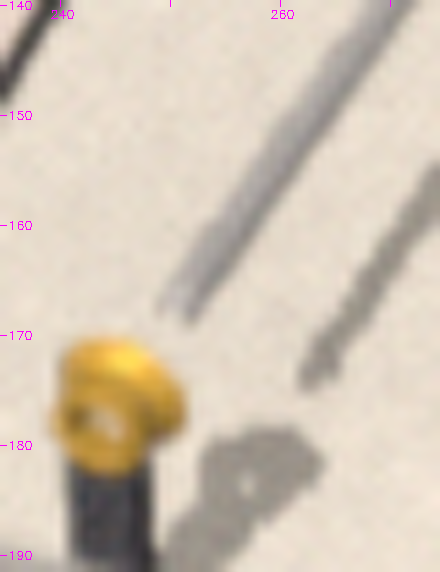

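>>> {"op": "move_arm", "data": {
  "targets": "-1.5 0 0.4 0 0 0; -1.5 -5 0.4 0 0 0; -1.5 -10 0.4 0 0 0; -1.5 -15 0.4 0 0 0; -1.5 -20 0.4 0 0 0; -1.5 -25 0.4 0 0 0; -1.5 -25 0.4 0 0 0; -1.5 -25 0.4 0 0 0; -1.5 -25 0.4 0 0 0; -1.5 -25 0.4 0 0 0"
}}

```text
time_s: 18.08
tcp_pos: [0.6067, -0.1753, 0.0679]
eef_rot: [3.141, -0.0, 0.037]
ft_force: [-0.2, -0.5, -1.5]
grip_width: 0.173
```

Run:
```python
from look import *
p=T([.5948,.1584,.037],[[0,-.334,.0683]])[0];rel(p,.037)
look("n",{"side":(235,140,275,192),"top":(262,155,332,190)},[],11)
```

```text
t 18.0833 tcp [ 0.6067 -0.1753  0.0679] rot [ 3.1415 -0.0001  0.0368] F [-0.2311 -0.5093 -1.4652] g 0.1727046143384563 q [-0.3624  0.3184  1.5372 -0.0001  1.2859 -0.3992]
REL [ 0.5  0.1 -0.4] [ 0.01 -0.01 -0.01]
```

View pics/n_side.png

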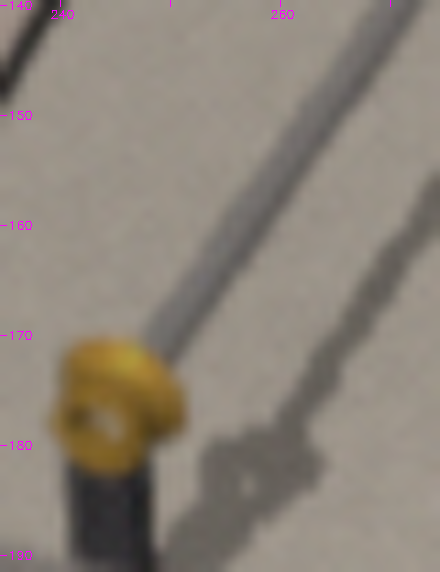

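View pics/n_top.png

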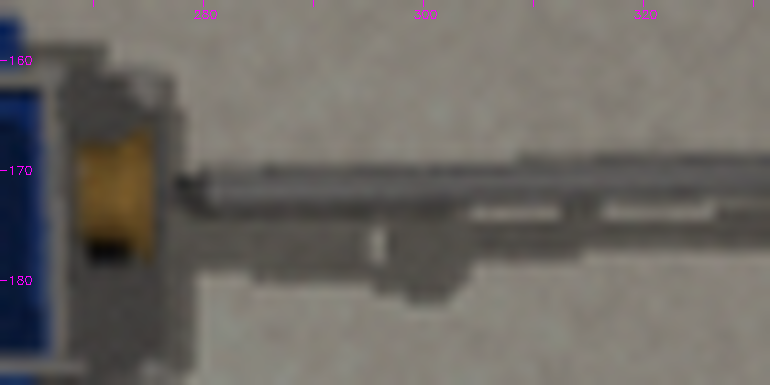

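>>> {"op": "move_arm", "data": {
  "targets": "0.2 -4 0 0 0 0; 0.2 -8 0 0 0 0; 0.2 -12 0 0 0 0; 0.2 -16 0 0 0 0; 0.2 -20 0 0 0 0; 0.2 -24 0 0 0 0; 0.2 -28 0 0 0 0; 0.2 -32 0 0 0 0; 0.2 -35 0 0 0 0; 0.2 -35 0 0 0 0; 0.2 -35 0 0 0 0; 0.2 -35 0 0 0 0"
}}

```text
time_s: 19.18
tcp_pos: [0.6056, -0.1402, 0.0678]
eef_rot: [3.141, -0.0, 0.037]
ft_force: [0.0, -0.2, -1.7]
grip_width: 0.171
```

Run:
```python
from look import *
p=T([.5948,.1584,.037],[[0,-.299,.0683]])[0];rel(p,.037)
look("n2",{"side":(235,140,275,192),"top":(252,155,322,190)},[],11)
```

```text
t 19.1833 tcp [ 0.6056 -0.1402  0.0678] rot [ 3.1415 -0.0001  0.0369] F [ 0.0116 -0.164  -1.6759] g 0.17120564068379898 q [-0.31    0.2936  1.5674 -0.0001  1.2805 -0.3469]
REL [ 0.3  0.2 -0.5] [ 0.01 -0.01 -0.01]
```

View pics/n2_side.png

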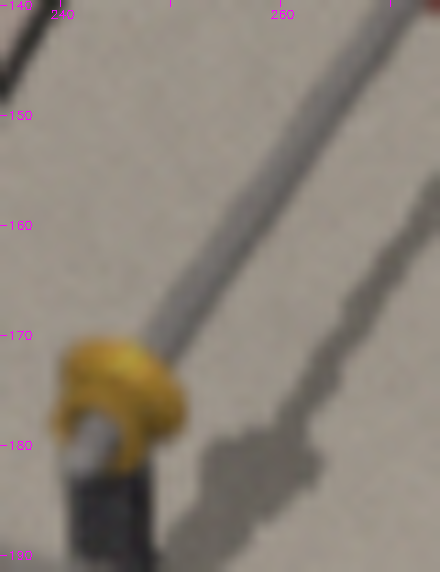

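View pics/n2_top.png

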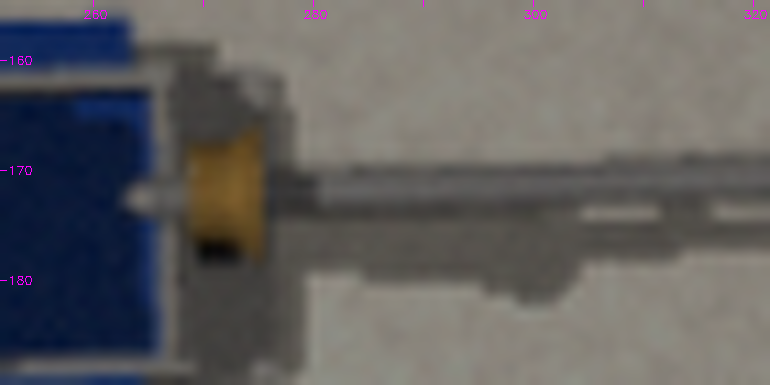

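>>> {"op": "move_arm", "data": {
  "targets": "0.3 -5 -0.3 0 0 0; 0.3 -11 -0.3 0 0 0; 0.3 -18 -0.3 0 0 0; 0.3 -25 -0.3 0 0 0; 0.3 -32 -0.3 0 0 0; 0.3 -39 -0.3 0 0 0; 0.3 -46 -0.3 0 0 0; 0.3 -53 -0.3 0 0 0; 0.3 -60 -0.3 0 0 0; 0.3 -67 -0.3 0 0 0; 0.3 -74 -0.3 0 0 0; 0.3 -81 -0.3 0 0 0; 0.3 -88 -0.3 0 0 0; 0.3 -95 -0.3 0 0 0; 0.3 -101 -0.3 0 0 0; 0.3 -106 -0.3 0 0 0; 0.3 -110 -0.3 0 0 0; 0.3 -110 -0.3 0 0 0; 0.3 -110 -0.3 0 0 0; 0.3 -110 -0.3 0 0 0"
}}

```text
time_s: 20.95
tcp_pos: [0.6018, -0.0304, 0.0681]
eef_rot: [3.141, 0.0, 0.037]
ft_force: [0.4, -0.6, -1.8]
grip_width: 0.173
```

Run:
```python
from look import *
p=T([.5948,.1584,.037],[[0,-.189,.0683]])[0];rel(p,.037)
look("n3",{"side":(195,160,260,240),"top":(190,150,290,200)},[],11)
```

```text
t 20.95 tcp [ 0.6018 -0.0304  0.0681] rot [3.1414 0.     0.0368] F [ 0.3878 -0.6367 -1.7738] g 0.1733465480996771 q [-0.1355  0.2454  1.6244 -0.0002  1.2718 -0.1722]
REL [ 0.   0.  -0.2] [ 0.01  0.   -0.01]
```

View pics/n3_side.png

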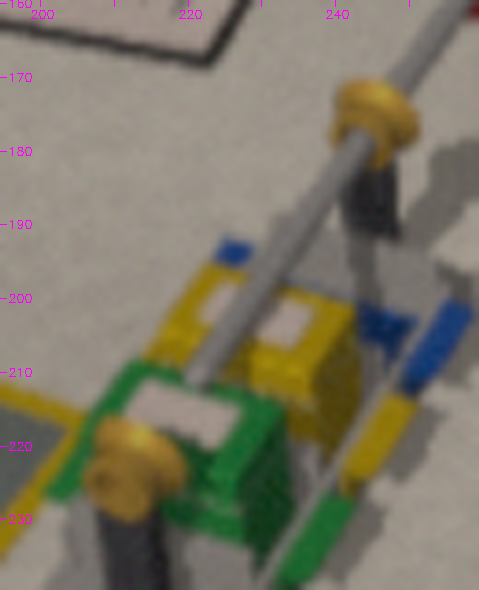

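View pics/n3_top.png

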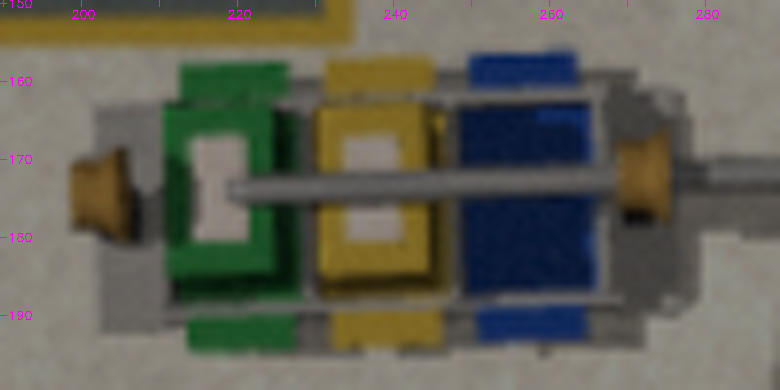

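>>> {"op": "move_arm", "data": {
  "targets": "0 -5 0 0 0 0; 0 -10 0 0 0 0; 0 -16 0 0 0 0; 0 -22 0 0 0 0; 0 -26 0 0 0 0; 0 -30 0 0 0 0; 0 -34 0 0 0 0; 0 -38 0 0 0 0; 0 -42 0 0 0 0; 0 -46 0 0 0 0; 0 -50 0 0 0 0; 0 -50 0 0 0 0; 0 -50 0 0 0 0; 0 -50 0 0 0 0"
}}

```text
time_s: 22.22
tcp_pos: [0.5999, 0.0197, 0.0681]
eef_rot: [3.141, -0.0, 0.037]
ft_force: [0.6, -0.5, -1.1]
grip_width: 0.171
```

Run:
```python
from look import *
p=T([.5948,.1584,.037],[[0,-.126,.0683]])[0];rel(p,.037)
look("n4",{"side":(185,190,250,250),"top":(180,150,280,200)},[],11)
```

```text
t 22.2167 tcp [0.5999 0.0197 0.0681] rot [ 3.1415 -0.      0.037 ] F [ 0.6216 -0.5136 -1.0792] g 0.17131675742476024 q [-0.0525  0.2396  1.6312 -0.0001  1.2708 -0.0895]
REL [ -0.  -12.8  -0.2] [ 0.01 -0.   -0.  ]
```

View pics/n4_side.png

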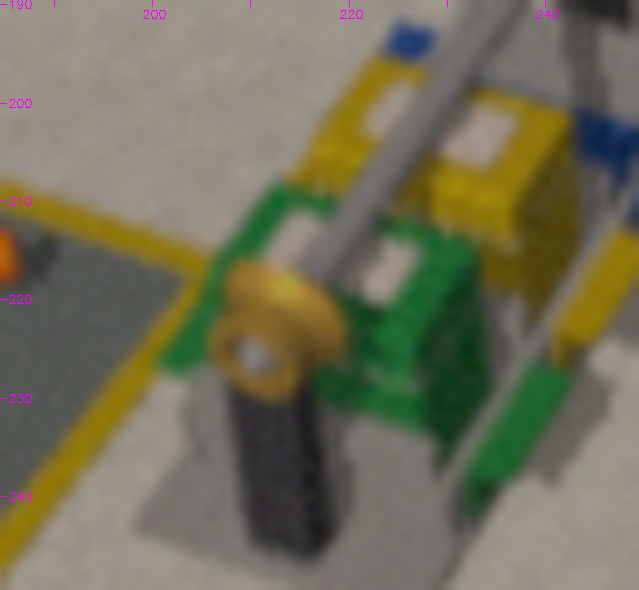

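View pics/n4_top.png

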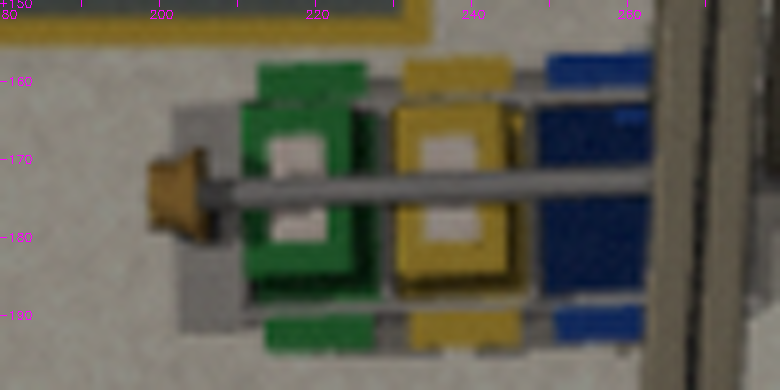

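>>> {"op": "move_arm", "data": {
  "targets": "0 -3 0 0 0 0; 0 -6 0 0 0 0; 0 -9 0 0 0 0; 0 -12 0 0 0 0; 0 -13 0 0 0 0; 0 -13 0 0 0 0; 0 -13 0 0 0 0; 0 -13 0 0 0 0; 0 -13 0 0 0 0; 0 -13 0 0 0 0"
}}

```text
time_s: 23.15
tcp_pos: [0.5995, 0.0326, 0.0681]
eef_rot: [3.142, -0.0, 0.037]
ft_force: [-0.1, -0.9, -1.0]
grip_width: 0.176
```

Run:
```python
from look import *
p=T([.5948,.1584,.037],[[0,-.126,.0683]])[0];rel(p,.037)
look("n5",{"side":(185,160,250,250),"top":(180,160,230,190)},[],15)
```

```text
t 23.15 tcp [0.5995 0.0326 0.0681] rot [ 3.1416 -0.      0.0368] F [-0.1418 -0.9367 -1.0023] g 0.17619709570589617 q [-0.031   0.2398  1.6309 -0.      1.2709 -0.0677]
REL [ 0.   0.2 -0.2] [ 0.   -0.   -0.01]
```

View pics/n5_side.png

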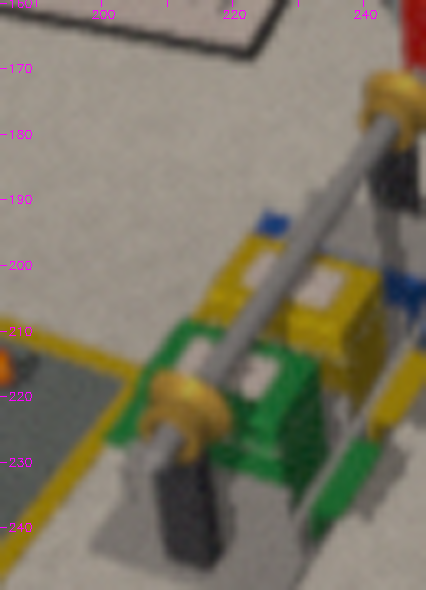

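View pics/n5_top.png

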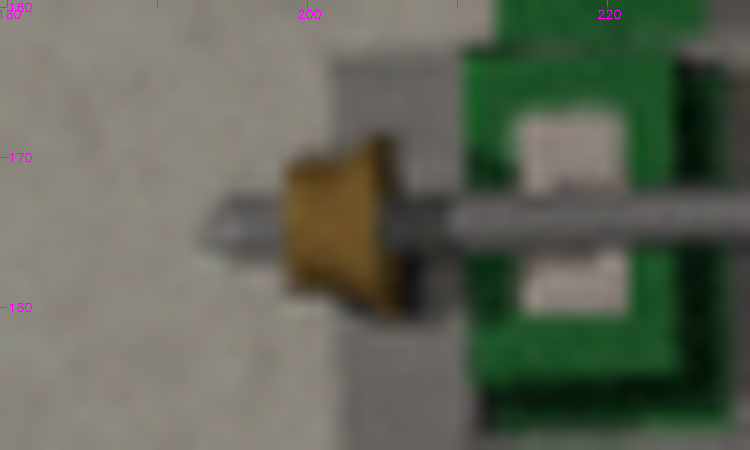

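>>> {"op": "move_arm", "data": {
  "targets": "0 -1 0 0 0 0; 0 -1.5 0 0 0 0; 0 -1.5 0 0 0 0; 0 -1.5 0 0 0 0; 0 -1.5 0 0 0 0; 0 -1.5 0 0 0 0"
}}

```text
time_s: 23.75
tcp_pos: [0.5994, 0.0343, 0.0681]
eef_rot: [-3.142, -0.0, 0.037]
ft_force: [-0.1, 0.2, -1.0]
grip_width: 0.173
```

Run:
```python
from look import *
rel([.5995,.034,.0681],.037)
look("z",{"side":(80,60,380,340),"top":(100,90,400,270)},[],3)
```

```text
t 23.75 tcp [0.5994 0.0343 0.0681] rot [-3.1416 -0.      0.0369] F [-0.0932  0.2251 -0.9835] g 0.1731585323350129 q [-0.0283  0.2398  1.6308  0.      1.2709 -0.0652]
REL [0.1 0.3 0. ] [-0.   -0.   -0.01]
```

View pics/z_side.png

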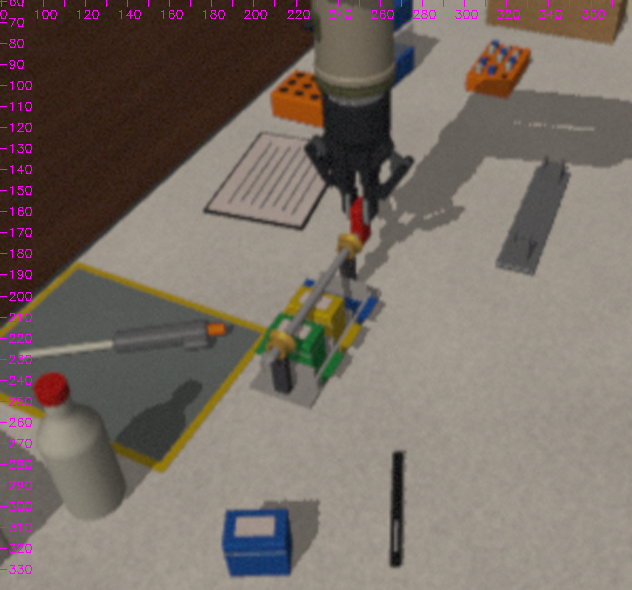

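View pics/z_top.png

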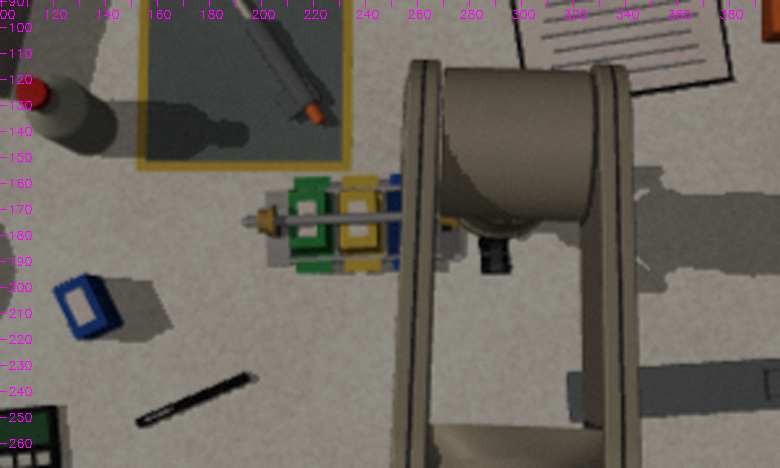

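Both views show the rod through both guides, with the yellow and green boxes seated and the blue box and bottle where they started. Handing in.

```bash
python3 -c "
from rig import hand_in
print(hand_in())"
```

```text
the job is handed in; nothing more can be done
None
```

I put the yellow box back in the yellow bay and let go of it. I then threaded the lock rod through the near guide and the far one. The arm still holds it there by its red grip. I handed in at 23.8 s.

**Last checks**
- **Yellow box:** the top and side pictures taken after release show it flat in the middle bay, at the same height as the green box.
- **Rod:** the top picture gave a tip 13 mm past the far guide. I then pushed it 1.5 mm further, so about 15 mm by arm reading. The tool tilt read zero, the grip is upright, and the wrist force was about 1 N.
- **Other objects:** the green box, blue box and wash bottle look unmoved in both final pictures.

**Disagreements**
- **Side camera:** it read about 1 pixel (2 to 3 mm) off the top camera. I trusted the top camera because it matched the arm.
- **Guides:** close up they lay about 1 mm nearer the robot (lower x) than my first fit, so I shifted the rod before it entered the near guide.
- **Fingertips:** when open they looked 10 mm or more higher than the description implies, so I gripped the rod 8 mm lower than first planned. Both grasps held.

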